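# Pry the snap-in cover off a terminal box

### The job

Take the flat pry bar, slip its blade steeply down into the notch at the front of the grey terminal box, under the black snap-in cover, and lever the cover up on the sill of the notch until it springs loose. Lay the pry bar back on the blue mat, then lift the loose cover off the box and set it down on the mat as well, right way up and without dropping it. Leave the bottles and the tape roll where they are.

Things in the scene. Friction and masses are not known exactly. Their poses are not given: they have to be found in the camera images.
- term_box: grey steel terminal box bolted to the bench, 124 mm (x) by 82 mm (y), rim 96 mm up; origin at the centre of its underside, z up. Its front, with the notch, looks along its own -x, towards the robot. The cover lies in its open top between 10 mm side walls and 6 mm end walls, only 3 mm proud of the rim, so it offers no grip until it is loose. Two short cable glands stick out of the back.
- notch (a point): pry notch: middle of the sill's inner edge, 6 mm behind the outer front face, 90 mm up. The rim is cut down 6 mm here, 24 mm wide, and so is the cover, to 20 mm behind this point; its underside is 3 mm below this point. A 4 mm blade clears both only steeper than 20 degrees tip-down: at 30 slide it in along the box's +x, 30 mm past this point (40 at most).
- cover: black snap-in cover, a plate 108 mm (x) by 59 mm (y) by 12 mm thick, notched 18 mm deep in its front edge, with four legs 18 mm long below, on which it stands flat; about 0.12 kg. Origin at the centre of the plate's underside (18 mm above the feet), z up, x from front to back end; at the start its axes are the box's, its origin 87 mm above the bench. Low grey ribs mark the back half of its top.
- cover_lip (a point): middle of the line of the plate's lower front edge, 54 mm ahead (-x) of its origin. Spring noses in the side walls, 16 mm behind the notch point, hold this end down with about 20 N; the back end only rests. Bear on the sill, push the handle down: near level, this end is some 6 mm up, springs free and stays up, the cover sloping, front edge about 15 mm above the rim. Grip there, across its width.
- pry_bar: flat pry bar 180 mm long lying on the mat, blade towards its own +x, z up: orange handle 20 mm wide (y), 18 mm high, from x = -90 to +15 mm; steel blade 16 mm wide, 4 mm thick, at half the handle's height, from x = +15 to +90 mm. About 0.14 kg. Origin at the middle of its length on its underside.
- pry_tip (a point): middle of the blade's end, 90 mm ahead of the bar's origin and 9 mm above its underside
- mat: blue mat fixed on the bench, 190 mm (x) by 140 mm (y), 3 mm thick; origin at the centre of its underside, so its top is 3 mm above that. To the right of the box and beyond the mat stands a fixed open carton 270 mm high (y below 0.19 m, x above 0.46 m), another, 210 mm high, before the robot (y below -0.03 m, x below 0.39 m): keep clear of both
- glue_bottle: white glue bottle with a pointed cap, 37 mm across, 81 mm high, standing; origin under its centre. Leave it alone.
- tape_roll: roll of red tape lying flat, 60 mm across, 16 mm high; origin under its centre. Leave it alone.
- pill_bottle: small white bottle, 39 mm across, 52 mm high, standing; origin under its centre. Leave it alone.

How it is judged:
On the way, in this order (a step that is already met when the one before it is completed fails the run):
1. the bar levers: it bears on the box and on the cover, which is still held, at once (contact force between pry_bar and cover above 2 N and contact force between pry_bar and term_box above 2 N and z of cover_lip in the frame of term_box below 0.096 m), for 0.02 s.
2. the cover has sprung loose (its front edge more than 10 mm up) with the blade in the notch and no finger on the cover (z of cover_lip in the frame of term_box above 0.097 m and x of pry_tip in the frame of term_box above -0.052 m and y of pry_tip in the frame of term_box between -0.012 and 0.012 m and contact force between the fingers and cover below 0.1 N), for 0.1 s.
3. the pry bar lies on the mat again, let go, while the cover is still on the box (contact force between pry_bar and the fingers below 0.05 N and z of pry_bar in the frame of mat below 0.026 m and horizontal distance between cover and term_box below 0.03 m and x of pry_bar in the frame of mat between -0.09 and 0.09 m and y of pry_bar in the frame of mat between -0.07 and 0.07 m), for 0.1 s.
4. the cover is lifted clear of the box (z of cover in the frame of term_box above 0.118 m), for 0.05 s.
At the end, for the whole second after the job is handed in: the cover stands right way up on the mat (middle within 85 mm along and 60 mm across of the mat's centre, tilt under 0.2 rad, origin 12 to 28 mm above the mat's underside), the pry bar lies on the mat (middle within 90 mm along, 70 mm across, origin under 26 mm up), both at rest (x of cover in the frame of mat between -0.085 and 0.085 m and y of cover in the frame of mat between -0.06 and 0.06 m and z of cover in the frame of mat between 0.012 and 0.028 m and angle between cover's own z axis and vertical below 0.2 rad and x of pry_bar in the frame of mat between -0.09 and 0.09 m and y of pry_bar in the frame of mat between -0.07 and 0.07 m and z of pry_bar in the frame of mat below 0.026 m and linear speed of each of cover, pry_bar below 0.02 m/s); the robot touches nothing.
It fails at once if a bottle or the tape roll is moved more than 25 mm (distance of any of glue_bottle, tape_roll, pill_bottle from where it was at the start of the episode above 0.025 m).
It fails at once if the cover is dropped (falling faster than 0.7 m/s with no finger on it) (linear speed of cover above 0.7 m/s and contact force between the fingers and cover below 0.05 N).
It also fails if it takes over 70 s, if anything falls off the work surface, if the arm or the gripper's body presses on something with over 40 N, if the wrist force passes 120 N, or if a joint passes its speed limit or range.

### The arm

A 6-joint arm with a two-finger parallel gripper is mounted at the origin on the work surface; the furniture and walls round the work are solid. World frame = base frame: x ahead of the robot, y to its left, z up, the work surface at z = 0. Lengths are in m, angles in rad, forces in N, time in s.
With the tool pointing down it reaches from about 0.425 to 0.95 m from the base axis. Payload 3.5 kg.
Tool frame: the origin (TCP) lies on the centre line of the jaws, within the pads' length; the fingertips stand 14 mm ahead of it and the grasp point (between the pads) lies 5 mm behind it (ctrl.finger_overhang is the distance from the TCP to the fingertips, in m); z points along the fingers, y is the line along which they close (so a half turn about z gives the same grasp; the last joint's range is limited). The gripper opens to 85 mm and grips with 20 to 120 N. Pads are 22 mm wide; open, the fingers measure 114 mm over their backs; the gripper's body (76 mm by 85 mm) begins 54 mm behind the grasp point. The pads swing forward as they close: fully open they stand 13 mm farther back than shut.
Start: joints at [-1.37, 0.286, 1.577, -0, 1.279, -0.15], TCP at [0.232, -0.634, 0.245] pointing down, gripper open.
Joint ranges: [-2.77, 2.77], [-0.9, 2.22], [0.21, 2.48], [-1.53, 4.67], [0.24, 2.81], [-2.84, 2.84]. Speed limits (rad/s): [2.79, 2.79, 3.14, 3.14, 3.14, 3.14].

### API

Orientations are given as a unit quaternion [x, y, z, w].
In Python, from plant import ctrl gives the robot as it stands.
- The arm moves only by the tool send_rows, never from a script. Its argument "moves" is text: rows parted by semicolons, each of 7 numbers parted by spaces: the turn, a rotation vector about the tool's x, y, z in units of 360 degrees (1.0 is 360 degrees), then the shift along the tool's x, y, z in units of 20 cm (1.0 is 20 cm), then the gripper's target within -1 to 1 (fully open at 1, half-way at 0, shut at -1). A call has 1 to 12 rows; each row is the pose to reach, as a shift and turn from the pose commanded when the call began, along the tool's axes at that moment, turning the shorter way round; what a row does not reach only later rows make up. A row lasts 1/8 s, in which the tool goes at most 62.5 mm and 10.7 degrees, less where a joint would pass 70% of its speed; a pose out of reach is approached as far as the arm can. A call with a number of a shift or a turn outside -1 to 1 is refused whole. A call with a gripper value outside its range is refused whole. The fingers move at their own pace and stop on an object; "newtons" is the grip in N (left out, the last holds). Time passes only in rows, so rows that repeat a pose let the fingers close. It gives the time, the measured TCP pose, the force, the opening and the grip force at its end, in the units of the state.
- ctrl.get_state(): the state, without advancing time (a new reading comes with each control period).
- ctrl.read_camera(name): name is "scene" or "side" or "wrist"; returns a dict with "image" (480x640x3 uint8, red, green, blue), "fovy" (degrees; the focal length in pixels is half the picture's height over the tangent of half this angle, whatever the lens; pixels are square), "cx", "cy" (the principal point, pixels), "distortion" ([k1, k2, p1, p2, k3] as OpenCV has them; the pictures are not rectified), "extrinsics" (4x4, takes a point from camera to world coordinates). Camera axes: x right, y up, looking along -z (the intrinsics and any distortion apply to the point x, -y, -z); pixel columns grow to the right and rows downward; lengths in m; the calibration is good to about 2 mm. A picture is of the moment at which its call begins. There is no depth.
- ctrl.sign_off(): hands the job in; it is judged then, once.
The state is a dict: "time": time; "qpos": joint angles; "dq": joint speeds; "joint_efforts": joint torques, N m; "eef_pos": TCP position; "tcp_rot": TCP orientation; "contact_force": force on the tool from outside, world axes, zero at the start; "wrist_torque": the same for the moment, N m; "opening": opening from 0.0 (shut) to 1.0 (fully open); "finger_force": force on a finger pad.
Only numpy, scipy, OpenCV 4.12 (cv2) and the standard library are available. Lean on these libraries where they do the work, as an engineer would, in place of code of your own. Each camera call takes 0.05 s, during which the arm holds its last target. There are 200 camera calls.

## Working session

There is one attempt and no reset: what is moved stays moved. The work goes in short steps, Python scripts to look and compute and a tool call to move; the robot and the scene stay as the last step left them, time stands still between calls to the robot, and variables do not carry over. Pictures are saved under pics/ and viewed, at most 10 in all, crops included, and the job is handed in when it is done.

Besides the shell and the picture viewer there is one more tool, called after "Emit:" by a JSON object that holds its "name" and its "arguments". send_rows: Moves the arm, as the interface text tells. Its arguments: {"type":"object","properties":{"moves":{"type":"string"},"newtons":{"type":"number"}},"required":["moves"]}

```bash
mkdir -p pics; ls; cat > h.py <<'E'
import numpy as np, cv2
from scipy.spatial.transform import Rotation as R
from plant import ctrl
def shot(name,fn):
    c=ctrl.read_camera(name); cv2.imwrite(f'pics/{fn}.png',c['image'][:,:,::-1]); c.pop('image')
    np.save(f'pics/{fn}.npy',c,allow_pickle=True); return c
def load(fn): return np.load(f'pics/{fn}.npy',allow_pickle=True).item()
def KD(c):
    f=240/np.tan(np.radians(c['fovy'])/2)
    return np.array([[f,0,c['cx']],[0,f,c['cy']],[0,0,1]]),np.array(c['distortion'],float)
def ray(c,uv):
    K,D=KD(c); p=cv2.undistortPoints(np.array([[uv]],float),K,D)[0,0]
    E=np.array(c['extrinsics']); d=E[:3,:3]@np.array([p[0],-p[1],-1]); return E[:3,3],d/np.linalg.norm(d)
def atz(c,uv,z):
    o,d=ray(c,uv); return o+d*(z-o[2])/d[2]
def tri(*cu):
    A=np.zeros((3,3));b=np.zeros(3)
    for c,uv in cu:
        o,d=ray(c,uv);P=np.eye(3)-np.outer(d,d);A+=P;b+=P@o
    x=np.linalg.solve(A,b)
    return x,[float(np.linalg.norm((np.eye(3)-np.outer(d,d))@(x-o))) for o,d in [ray(c,u) for c,u in cu]]
def proj(c,X):
    K,D=KD(c);E=np.linalg.inv(np.array(c['extrinsics']));p=(E[:3,:3]@np.atleast_2d(X).T).T+E[:3,3]
    p=p*[1,-1,-1]; return cv2.projectPoints(p,np.zeros(3),np.zeros(3),K,D)[0][:,0]
def plan(target,quat):
    """shift (20cm units) and turn (360deg units) in present tool axes; from the measured pose"""
    s=ctrl.get_state(); r=R.from_quat(s['tcp_rot']); 
    return (r.inv()*R.from_quat(quat)).as_rotvec()/(2*np.pi), r.inv().apply(np.array(target)-s['eef_pos'])/.2
E
python3 - <<'E'
from h import *
for n in ['scene','side']:
    c=shot(n,n+'0'); print(n,c['fovy'],np.round(np.array(c['extrinsics']),3).tolist(),c['distortion'])
a=cv2.imread('pics/scene0.png')
s=ctrl.get_state(); print({k:np.round(v,3).tolist() for k,v in s.items()}, [x for x in dir(ctrl) if x[0]!='_'], ctrl.finger_overhang)
E
```

```text
pics
scene 44.96953467089587 [[0.387, -0.741, 0.549, 1.006], [0.922, 0.307, -0.235, -0.031], [0.006, 0.597, 0.802, 0.833], [0.0, 0.0, 0.0, 1.0]] [0.06326996 0.         0.         0.         0.        ]
side 50.59405335072681 [[0.933, 0.257, -0.251, 0.294], [-0.359, 0.635, -0.684, -0.393], [-0.016, 0.728, 0.685, 0.664], [0.0, 0.0, 0.0, 1.0]] [0.00566907 0.         0.         0.         0.        ]
{'time': 0.1, 'qpos': [-1.37, 0.287, 1.578, 0.0, 1.279, -0.15], 'dq': [0.001, -0.001, -0.005, 0.0, -0.0, 0.001], 'joint_efforts': [0.001, -40.73, -29.37, -0.0, 0.003, 0.0], 'eef_pos': [0.232, -0.633, 0.244], 'tcp_rot': [0.985, 0.174, -0.0, -0.001], 'contact_force': [-0.301, 0.735, 0.163], 'wrist_torque': [0.0, -0.019, 0.021], 'finger_force': 0.0, 'opening': 1.002} ['Unreachable', 'finger_overhang', 'get_state', 'read_camera', 'sign_off'] 0.014
```

View pics/scene0.png

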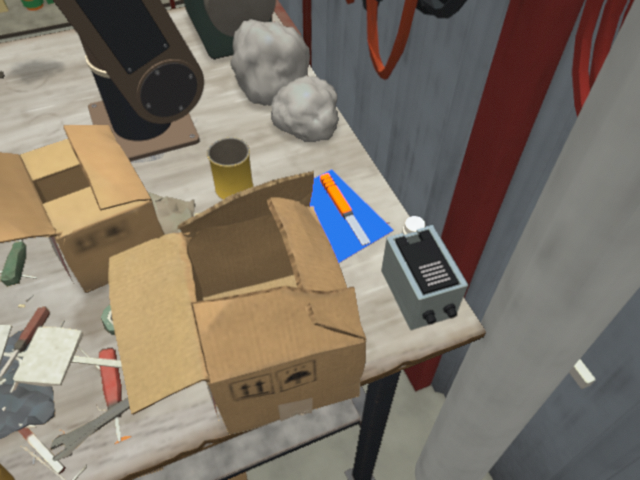

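View pics/side0.png

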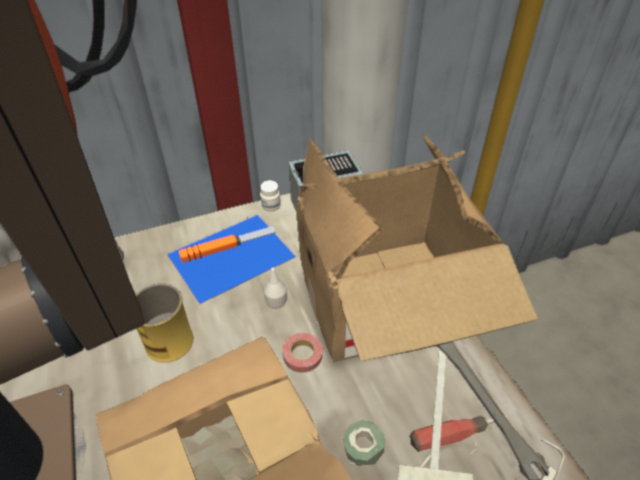

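The scene view shows the mat around (350,215) with the bar running from (325,178) to (365,243), and the box at (425,280) with a white bottle in front of it at (414,226). The side view shows the bar from (182,255) to (273,231), the box top at (325,165) partly behind the carton, the pill bottle at (270,195) and the glue bottle at (275,290). I'll enlarge both.

```bash
python3 - <<'E'
from h import *
a=cv2.imread('pics/scene0.png')[165:330,305:475]; b=cv2.imread('pics/side0.png')[145:310,165:365]
a=cv2.resize(a,None,fx=3.5,fy=3.5,interpolation=cv2.INTER_CUBIC);b=cv2.resize(b,None,fx=3.5,fy=3.5,interpolation=cv2.INTER_CUBIC)
cv2.imwrite('pics/ca.png',a);cv2.imwrite('pics/cb.png',b)
E
```

```text
(no output)
```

View pics/ca.png

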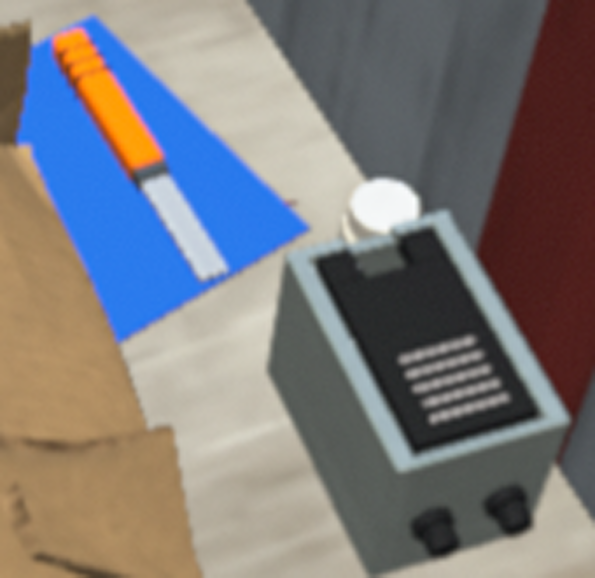

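View pics/cb.png

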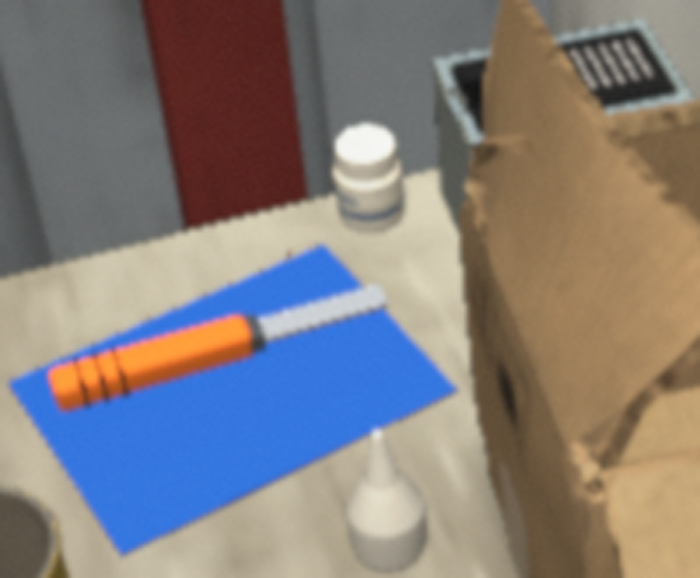

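```bash
python3 - <<'E'
from h import *
from scipy.optimize import least_squares
A=load('scene0');B=load('side0')
fa=lambda x,y:((x+.5)/3.5-.5+305,(y+.5)/3.5-.5+165); fb=lambda x,y:((x+.5)/3.5-.5+165,(y+.5)/3.5-.5+145)
P=lambda n,*m:print(n,[np.round(t,4).tolist() for t in tri(*m)])
P('box f+y',(A,fa(447,212)),(B,fb(437,62)))
P('box b+y',(A,fa(568,420)),(B,fb(645,25)))
P('box b-y',(A,fa(405,470)),(B,fb(693,97)))
P('tip',(A,fa(215,273)),(B,fb(379,296)))
P('neck',(A,fa(150,175)),(B,fb(262,330)))
P('mat +y near',(A,fa(97,17)),(B,fb(10,383)))
P('mat +y far',(A,fa(308,228)),(B,fb(325,246)))
P('mat -y far',(A,fa(120,340)),(B,fb(456,390)))
def fit(name,obs,x0,freeyz=True):
    def f(p):
        c,s=np.cos(p[3]),np.sin(p[3]);out=[]
        for cam,uv,X in obs:
            X=np.array(X);W=np.array([c*X[0]-s*X[1]+p[0],s*X[0]+c*X[1]+p[1],X[2]+p[2]])
            out+=list(proj(cam,W)[0]-uv)
        return np.array(out)
    r=least_squares(f,x0,loss='soft_l1');print(name,np.round(r.x,4),np.round(f(r.x),1).tolist());return r.x
h=.096
fit('box',[(A,fa(288,258),(-.062,-.041,h)),(A,fa(447,212),(-.062,.041,h)),(A,fa(405,470),(.062,-.041,h)),(A,fa(568,420),(.062,.041,h)),
 (B,fb(437,62),(-.062,.041,h)),(B,fb(645,25),(.062,.041,h)),(B,fb(693,97),(.062,-.041,h))],[.65,.25,0,0])
fit('bar',[(A,fa(203,278),(.09,-.008,.011)),(A,fa(228,268),(.09,.008,.011)),(B,fb(372,287),(.09,.008,.011)),(B,fb(385,303),(.09,-.008,.009)),
 (B,fb(50,372),(-.09,.01,.017)),(B,fb(62,408),(-.09,-.01,.001)),(A,fa(150,175),(.015,0,.011)),(A,fa(55,40),(-.09,-.01,.017)),(A,fa(90,30),(-.09,.01,.017)),(B,fb(262,330),(.015,0,.011))],[.4,.2,0,0])
fit('mat',[(A,fa(97,17),(-.095,.07,.003)),(A,fa(308,228),(.095,.07,.003)),(A,fa(120,340),(.095,-.07,.003)),(B,fb(10,383),(-.095,.07,.003)),(B,fb(325,246),(.095,.07,.003)),(B,fb(456,390),(.095,-.07,.003)),(B,fb(125,553),(-.095,-.07,.003))],[.4,.2,0,0])
print('pill',atz(B,fb(368,222),0),atz(B,fb(366,138),.052)); print('glue',tri((B,fb(386,550))) if 0 else atz(B,fb(386,550),.0))
E
```

```text
box f+y [[0.5303, 0.3762, 0.0944], [0.0007, 0.0007]]
box b+y [[0.6509, 0.3675, 0.093], [0.0009, 0.0009]]
box b-y [[0.6461, 0.291, 0.0951], [0.0009, 0.0009]]
tip [[0.4654, 0.2948, 0.0109], [0.0003, 0.0003]]
neck [[0.3985, 0.2883, 0.0163], [0.0006, 0.0006]]
mat +y near [[0.268, 0.3158, -0.0001], [0.0001, 0.0001]]
mat +y far [[0.4519, 0.3556, 0.0022], [0.0, 0.0]]
mat -y far [[0.482, 0.2318, -0.0017], [0.0059, 0.0059]]
box [ 0.5876  0.3338 -0.0031 -0.0599] [-0.5, -0.6, 0.2, -0.4, -0.7, 1.2, 2.1, 0.4, -1.6, -0.0, -0.6, -1.4, 1.2, 1.7]
bar [0.3788 0.2924 0.0009 0.0219] [0.1, 1.0, 1.0, 1.0, 2.5, -0.6, 1.6, 0.9, -0.7, -1.3, -0.1, 2.0, 0.9, -0.7, -0.2, -0.7, -0.8, -0.9, -3.0, 0.6]
mat [ 0.3759  0.2706 -0.0037  0.2371] [0.1, -0.1, 2.4, 0.1, -4.6, 5.0, -0.5, 0.1, -0.7, -0.6, 0.4, -0.6, -0.3, 0.4]
pill [0.48134844 0.36879938 0.        ] [0.48741029 0.37871946 0.052     ]
glue [0.41703031 0.13571996 0.        ]
```

Emit:
{"name": "send_rows", "arguments": {"moves": "0 0 0 0 0 -0.3 1; 0 0 -0.02 0 0 -0.6 1; 0 0 -0.05 0.1 0 -0.87 1; 0 0 -0.075 0.38 -0.1 -0.87 1; 0 0 -0.1 0.66 -0.2 -0.87 1; 0 0 -0.125 0.95 -0.34 -0.87 1; 0 0 -0.15 0.95 -0.34 -0.87 1; 0 0 -0.15 0.95 -0.34 -0.87 1", "newtons": 60}}

```text
time: 1.1
eef_pos: [0.3876, -0.5039, 0.4188]
tcp_rot: [0.798, 0.602, -0.0, -0.0]
contact_force: [-0.3, 0.7, 0.1]
opening: 1.002
finger_force: 0.0
```

Emit:
{"name": "send_rows", "arguments": {"moves": "0 0 -0.025 0.24 0.17 0 1; 0 0 -0.05 0.48 0.35 0 1; 0 0 -0.08 0.72 0.52 0 1; 0 0 -0.1 0.98 0.7 0 1; 0 0 -0.12 0.98 0.7 0 1; 0 0 -0.15 0.98 0.7 0 1"}}

```text
time: 1.85
eef_pos: [0.5757, -0.3547, 0.4183]
tcp_rot: [0.437, 0.9, 0.0, -0.001]
contact_force: [-0.3, -0.6, 1.1]
opening: 0.998
finger_force: 0.0
```

Emit:
{"name": "send_rows", "arguments": {"moves": "0 0 -0.025 0.2 0.2 0 1; 0 0 -0.05 0.4 0.4 0 1; 0 0 -0.08 0.6 0.6 0 1; 0 0 -0.1 0.69 0.7 0 1; 0 0 -0.125 0.69 0.7 0 1; 0 0 -0.15 0.69 0.7 0 1; 0 0 -0.15 0.69 0.7 0 1"}}

```text
time: 2.72
eef_pos: [0.6004, -0.1605, 0.4187]
tcp_rot: [-0.015, 1.0, 0.0, -0.0]
contact_force: [0.1, 0.2, 1.0]
opening: 0.996
finger_force: 0.0
```

Emit:
{"name": "send_rows", "arguments": {"moves": "0 0 0 0 0.3 0 1; 0 0 0 0.1 0.6 0 1; 0 0 0 0.3 0.9 0 1; 0 0 0 0.4 1 0 1; 0 0 0 0.4 1 0 1"}}

```text
time: 3.35
eef_pos: [0.5124, 0.0386, 0.4201]
tcp_rot: [-0.017, 1.0, -0.0, 0.001]
contact_force: [0.8, -0.9, -0.3]
opening: 0.999
finger_force: 0.0
```

Emit:
{"name": "send_rows", "arguments": {"moves": "0 0 0 0.1 0.3 0 1; 0 0 0 0.2 0.6 0 1; 0 0 0 0.4 0.9 0 1; 0 0 0 0.6 1 0 1; 0 0 0 0.6 1 0 1"}}

```text
time: 3.98
eef_pos: [0.3855, 0.2339, 0.4199]
tcp_rot: [-0.018, 1.0, 0.0, 0.001]
contact_force: [0.2, -0.4, -0.2]
opening: 0.999
finger_force: 0.0
```

```bash
python3 - <<'E'
from h import *
s=ctrl.get_state(); print(s['eef_pos'],s['tcp_rot'],s['qpos'])
c=shot('wrist','w1'); print(c['fovy'],np.round(c['extrinsics'],3).tolist())
for X in [(.379,.292,.021),(.588,.334,.096)]: print(proj(c,np.array(X)))
E
```

```text
[0.38545025 0.23392003 0.41987027] [-1.78257853e-02  9.99840881e-01  2.02227394e-04  6.43297741e-04] [ 3.19760109e-01 -3.06578788e-01  1.85445433e+00  3.56881569e-06
  1.59236844e+00 -1.28668961e+00]
69.55322427743857 [[-0.035, -0.959, -0.28, 0.315], [0.999, -0.034, -0.009, 0.232], [-0.001, -0.28, 0.96, 0.551], [0.0, 0.0, 0.0, 1.0]]
[[361.56348801 180.65572956]]
[[385.48549044 328.41602619]]
```

View pics/w1.png

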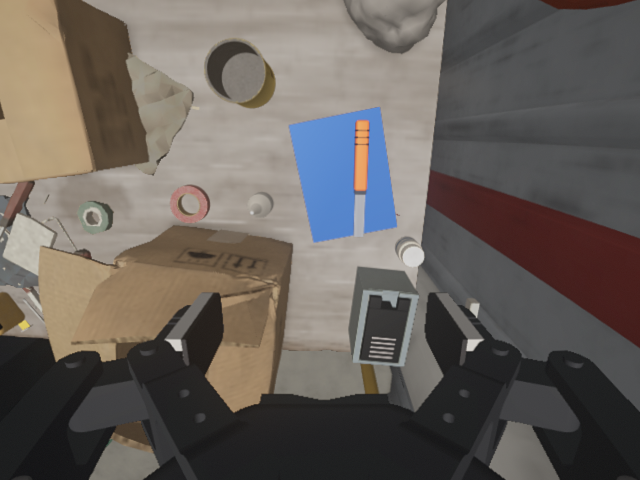

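The wrist view shows the mat with corners (289,125), (381,107), (397,229) and (314,242). The bar runs from (362,121) to (359,236). The box rim spans (359,291) to (409,365), and the pill bottle is at (409,250), beside the front right of the box. Next I'll take the orange handle's axis by colour in this view and the scene view.

```bash
cat >> h.py <<'E'
def orange(fn,box):
    a=cv2.imread(f'pics/{fn}.png'); h=cv2.cvtColor(a,cv2.COLOR_BGR2HSV); m=cv2.inRange(h,(5,170,120),(18,255,255))
    x0,y0,x1,y1=box; k=np.zeros_like(m);k[y0:y1,x0:x1]=m[y0:y1,x0:x1]
    return cv2.minAreaRect(cv2.findNonZero(k)),np.array(cv2.findNonZero(k))[:,0].mean(0)
E
python3 - <<'E'
from h import *
c=load('w1')
r,m=orange('w1',(280,100,430,250)); print(r,m)
for uv in [(362,121),m,(361,191),(359.5,236)]: print(uv,atz(c,uv,.018))
print('mat',[np.round(atz(c,uv,.003),4).tolist() for uv in [(289,125),(381,107),(397,229),(314,242)]])
print('box',[np.round(atz(c,uv,.096),4).tolist() for uv in [(359,291),(416,291),(353,363),(409,365)]])
print('pill',atz(c,(410,252),.052))
A=load('scene0');rs,ms=orange('scene0',(305,165,375,250));B=load('side0');rb,mb=orange('side0',(165,220,250,280))
print(tri((A,ms),(B,mb),(c,m)))
E
```

```text
Traceback (most recent call last):
  File "h.py", line 32, in orange
    return cv2.minAreaRect(cv2.findNonZero(k)),np.array(cv2.findNonZero(k))[:,0].mean(0)
           ~~~~~~~~~~~~~~~^^^^^^^^^^^^^^^^^^^^
cv2.error: OpenCV(4.12.0) /io/opencv/modules/imgproc/src/convhull.cpp:143: error: (-215:Assertion failed) total >= 0 && (depth == CV_32F || depth == CV_32S) in function 'convexHull'
```

```bash
sed -i 's/(5,170,120),(18,255,255)/(3,140,90),(25,255,255)/' h.py; python3 - <<'E'
from h import *
a=cv2.imread('pics/w1.png');print(a[170,361],cv2.cvtColor(a,cv2.COLOR_BGR2HSV)[170,361])
c=load('w1')
r,m=orange('w1',(280,100,430,250)); print(r,m)
for uv in [(362,121),m,(361,191),(359.5,236)]: print(uv,atz(c,uv,.018))
print('mat',[np.round(atz(c,uv,.003),4).tolist() for uv in [(289,125),(381,107),(397,229),(314,242)]])
print('box',[np.round(atz(c,uv,.096),4).tolist() for uv in [(359,291),(416,291),(353,363),(409,365)]])
print('pill',atz(c,(410,252),.052))
A=load('scene0');rs,ms=orange('scene0',(305,165,375,250));B=load('side0');rb,mb=orange('side0',(165,220,250,280))
print(tri((A,ms),(B,mb),(c,m)))
E
```

```text
[103 165 235] [ 14 143 235]
((361.0166320800781, 155.0005645751953), (12.15991497039795, 68.36204528808594), 1.9091525077819824) [360.98348158 155.23125794]
(362, 121) [0.29159871 0.28747963 0.018     ]
[360.98348158 155.23125794] [0.34114246 0.28903833 0.018     ]
(361, 191) [0.39536162 0.29248657 0.018     ]
(359.5, 236) [0.46795755 0.29475927 0.018     ]
mat [[0.3007, 0.1786, 0.003], [0.2696, 0.3164, 0.003], [0.4581, 0.3575, 0.003], [0.4853, 0.2217, 0.003]]
box [[0.528, 0.2903, 0.096], [0.5254, 0.3728, 0.096], [0.6506, 0.2891, 0.096], [0.6519, 0.3768, 0.096]]
pill [0.48091658 0.36978079 0.052     ]
(array([0.34032519, 0.28912106, 0.01401559]), [0.0003356013675155974, 0.0008042839035094853, 0.001064825781289921])
```

Emit:
{"name": "send_rows", "arguments": {"moves": "0 0 -0.0015 0.1 0.12 0.25 1; 0 0 -0.0015 0.25 0.285 0.5 1; 0 0 -0.0015 0.25 0.285 0.8 1; 0 0 -0.0015 0.25 0.285 1 1; 0 0 -0.0015 0.25 0.285 1 1; 0 0 -0.0015 0.25 0.285 1 1"}}

```text
time: 4.78
eef_pos: [0.3365, 0.2881, 0.2212]
tcp_rot: [-0.021, 1.0, 0.0, 0.001]
contact_force: [-0.4, -0.4, 0.5]
opening: 1.001
finger_force: 0.0
```

Emit:
{"name": "send_rows", "arguments": {"moves": "0 0 0 0 0 0.25 0.3; 0 0 0 0 0 0.5 0.1; 0 0 0 0 0 0.6 0; 0 0 0 0 0 0.6 0; 0 0 0 0 0 0.6 0"}}

```text
time: 5.4
eef_pos: [0.3368, 0.2891, 0.102]
tcp_rot: [-0.022, 1.0, 0.001, 0.002]
contact_force: [0.6, 0.5, 0.7]
opening: 0.501
finger_force: 0.0
```

```bash
python3 - <<'E'
from h import *
s=ctrl.get_state(); print(s['eef_pos'],s['tcp_rot'],s['qpos'],s['opening'])
c=shot('wrist','w2')
r,m=orange('w2',(0,0,640,480)); print(r,m, cv2.boxPoints(r))
b=cv2.boxPoints(r); 
for uv in [m,*b]: print(uv,atz(c,uv,.019))
print(proj(c,[[.333,.289,.012],[.468,.2945,.012],[.29,.287,.012]]))
E
```

```text
[0.33679461 0.28908599 0.10201777] [-0.02216414  0.99975108  0.00110699  0.00230351] [ 4.80011408e-01 -5.90570659e-02  2.24064415e+00 -6.17728774e-05
  9.54894430e-01 -1.13508142e+00] 0.5011000261123623
((183.07803344726562, 155.00045776367188), (439.3127136230469, 138.0288848876953), 34.03403091430664) [301.47017697 234.72121477] [[-37.578735  89.25467 ]
 [ 39.67401  -25.130592]
 [403.7348   220.74625 ]
 [326.48206  335.1315  ]]
[301.47017697 234.72121477] [0.32870673 0.27518183 0.019     ]
[-37.578735  89.25467 ] [0.2436998  0.06097162 0.019     ]
[ 39.67401  -25.130592] [0.18169015 0.12181756 0.019     ]
[403.7348  220.74625] [0.31655687 0.34020314 0.019     ]
[326.48206 335.1315 ] [0.40202156 0.2947159  0.019     ]
[[322.62074437 238.82943429]
 [322.25685703 402.54728328]
 [322.38251951 173.84839429]]
```

View pics/w2.png

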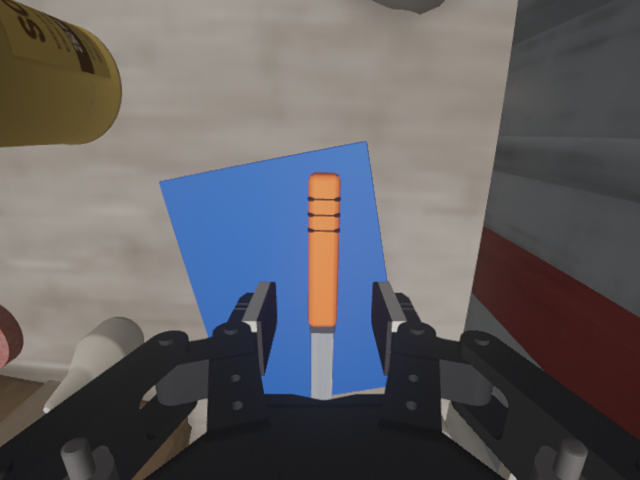

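The close view confirms it: the bar runs straight up the picture from (323,173) to its neck at (322,328), centred between the pads. I'll go down and grip.

Emit:
{"name": "send_rows", "arguments": {"moves": "0 0 0 0 0 0.2 0; 0 0 0 0 0 0.38 0; 0 0 0 0 0 0.405 0; 0 0 0 0 0 0.405 0; 0 0 0 0 0 0.405 -1; 0 0 0 0 0 0.405 -1; 0 0 0 0 0 0.405 -1; 0 0 0 0 0 0.405 -1; 0 0 0 0 0 0.405 -1", "newtons": 90}}

```text
time: 6.58
eef_pos: [0.3361, 0.289, 0.0205]
tcp_rot: [-0.022, 1.0, 0.001, 0.002]
contact_force: [-1.2, -1.1, 5.9]
opening: 0.205
finger_force: 89.2
```

Emit:
{"name": "send_rows", "arguments": {"moves": "0 0 0 0 0 -0.1 -1; 0 0 0 0 0 -0.4 -1; 0 0 0 0 0 -0.7 -1; 0 0 0 0 0 -1 -1; 0 0 0 0 0 -1 -1"}}

```text
time: 7.2
eef_pos: [0.3375, 0.2898, 0.2255]
tcp_rot: [-0.023, 1.0, 0.003, 0.006]
contact_force: [-0.6, 0.4, -1.3]
opening: 0.206
finger_force: 88.4
```

```bash
python3 - <<'E'
from h import *
a=cv2.imread('pics/w1.png')[260:375,340:430]; b=cv2.imread('pics/scene0.png')[210:320,375:475]
f=lambda i:cv2.resize(i,None,fx=4.2,fy=4.2,interpolation=cv2.INTER_CUBIC)
a,b=f(a),f(b); h=max(a.shape[0],b.shape[0]); o=np.zeros((h,a.shape[1]+b.shape[1],3),np.uint8)
o[:a.shape[0],:a.shape[1]]=a;o[:b.shape[0],a.shape[1]:]=b; cv2.imwrite('pics/cc.png',o); print(a.shape,b.shape)
E
```

```text
(483, 378, 3) (462, 420, 3)
```

View pics/cc.png

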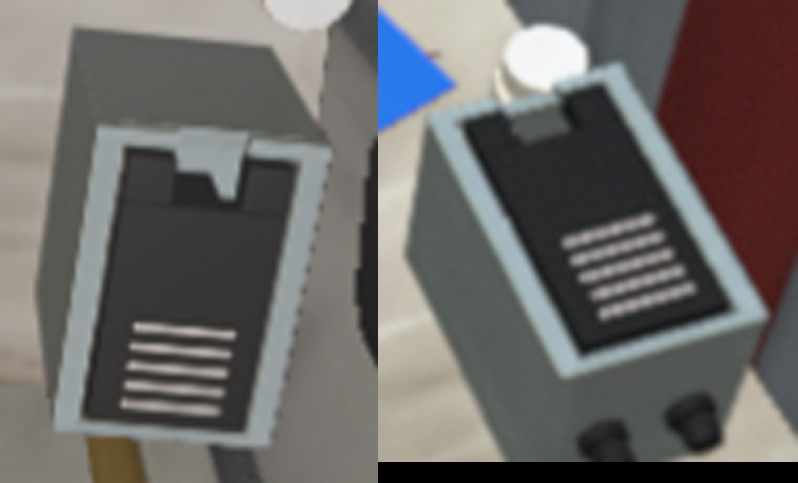

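Left crop (wrist view): rim corners at (98,126), (331,151), (53,432) and (268,445), with the notch at about (212,135). Right crop (scene view): (432,113), (618,67), (567,377) and (767,317). I'll fit the box pose to all of these.

```bash
python3 - <<'E'
from h import *
from scipy.optimize import least_squares
A=load('scene0');B=load('side0');W=load('w1')
fw=lambda x,y:((x+.5)/4.2-.5+340,(y+.5)/4.2-.5+260); fs=lambda x,y:((x-378+.5)/4.2-.5+375,(y+.5)/4.2-.5+210);fb=lambda x,y:((x+.5)/3.5-.5+165,(y+.5)/3.5-.5+145)
h=.096;f1,f2,b1,b2=(-.062,-.041,h),(-.062,.041,h),(.062,-.041,h),(.062,.041,h)
obs=[(W,fw(98,126),f1),(W,fw(331,151),f2),(W,fw(53,432),b1),(W,fw(268,445),b2),(A,fs(432,113),f1),(A,fs(618,67),f2),(A,fs(567,377),b1),(A,fs(767,317),b2),
(B,fb(437,62),f2),(B,fb(645,25),b2),(B,fb(693,97),b1)]
def fit(obs):
    def f(p):
        c,s=np.cos(p[3]),np.sin(p[3])
        return np.concatenate([proj(k,[c*X[0]-s*X[1]+p[0],s*X[0]+c*X[1]+p[1],X[2]+p[2]])[0]-uv for k,uv,X in obs])
    r=least_squares(f,[.588,.33,0,0],loss='soft_l1');print(np.round(r.x,4),np.round(f(r.x),1).tolist());return r.x
p=fit(obs);fit(obs[:4]);fit(obs[4:8])
c,s=np.cos(p[3]),np.sin(p[3]); n=lambda x,z:np.array([c*x+p[0],s*x+p[1],z])
print('notch',n(-.056,.09), 'px w1',fw(212,135),proj(W,n(-.062,.09)))
E
```

```text
[ 5.891e-01  3.321e-01  2.000e-04 -6.580e-02] [-0.3, -0.6, 0.2, -1.6, -0.4, -0.7, 0.5, 0.4, -1.2, 0.8, 1.0, -1.0, -0.5, 0.6, 1.7, 0.0, -0.6, -1.3, 0.7, -2.4, 2.3, 0.7]
[ 0.5933  0.3334 -0.005  -0.0687] [0.1, 0.4, -0.1, -0.4, -0.1, -0.6, 0.2, 0.6]
[ 0.5788  0.3407 -0.018  -0.0677] [-0.4, 1.4, 0.7, -0.1, -0.6, -0.3, 0.4, -0.4]
notch [0.53321062 0.33577251 0.09      ] px w1 (390.0952380952381, 291.76190476190476) [[389.96932218 289.67805616]]
```

Emit:
{"name": "send_rows", "arguments": {"moves": "0 0 0 0 0 0 -1; 0 0 0 0 0 0 -1"}}

```text
time: 7.45
eef_pos: [0.3333, 0.2876, 0.2162]
tcp_rot: [-0.023, 1.0, -0.001, -0.002]
contact_force: [-0.3, -0.3, -1.5]
opening: 0.205
finger_force: 88.4
```

```bash
cat >> h.py <<'E'
YB=-.0658; BX=np.array([np.cos(YB),np.sin(YB),0]); BY=np.array([-BX[1],BX[0],0]); NOTCH=np.array([.5332,.3358,.090]); TT=np.array([-.130,0,.0085])
def barpose(fwd,up,deg,side=0,TT=TT):
    """TCP pose for the tip fwd past notch, up above it, tip-down deg"""
    a=np.radians(deg);Z=np.array([0,0,1.])
    bx=BX*np.cos(a)-Z*np.sin(a); tx=-bx; tz=-(BX*np.sin(a)+Z*np.cos(a)); r=R.from_matrix(np.array([tx,np.cross(tz,tx),tz]).T)
    return NOTCH+BX*fwd+BY*side+Z*up-r.apply(TT), r.as_quat()
def show(t): print('rot',np.round(t[0],4),'shift',np.round(t[1],4))
E
python3 - <<'E'
from h import *
s=ctrl.get_state();print(s['eef_pos'],s['tcp_rot'],s['time'])
p=barpose(-.025,.0063+.025*.781,38);print(p);show(plan(*p))
E
```

```text
[0.33330358 0.28756222 0.21618997] [-2.25109630e-02  9.99744435e-01 -9.11642174e-04 -1.86798607e-03] 7.45
(array([0.41125619, 0.3438355 , 0.20255908]), array([ 0.03110195,  0.9450069 ,  0.01070926, -0.32539197]))
rot [-0.0061  0.1049  0.0169] shift [-0.4023  0.2637  0.0662]
```

Emit:
{"name": "send_rows", "arguments": {"moves": "-0.0015 0.025 0.004 -0.1 0.07 0 -1; -0.003 0.05 0.008 -0.2 0.13 0 -1; -0.0045 0.075 0.012 -0.3 0.2 0.03 -1; -0.006 0.105 0.017 -0.4 0.26 0.06 -1; -0.006 0.105 0.017 -0.4 0.26 0.06 -1; -0.006 0.105 0.017 -0.4 0.26 0.06 -1; -0.006 0.105 0.017 -0.4 0.26 0.06 -1; -0.006 0.105 0.017 -0.4 0.26 0.06 -1"}}

```text
time: 8.45
eef_pos: [0.4115, 0.3439, 0.2082]
tcp_rot: [0.031, 0.946, 0.012, -0.322]
contact_force: [0.1, 0.1, -1.9]
opening: 0.21
finger_force: 88.5
```

```bash
python3 - <<'E'
from h import *
s=ctrl.get_state();r=R.from_quat(s['tcp_rot']);tip=r.apply(TT)+s['eef_pos']
print(s['eef_pos'],s['tcp_rot'],'tip',tip,'pitch',np.degrees(np.arcsin(r.as_matrix()[2,0])))
p=barpose(-.025,.0063+.025*.781,38);show(plan(*p))
A=shot('scene','s2');B=shot('side','b2')
P=[tip,r.apply([-.055,0,.0085])+s['eef_pos'],NOTCH]
pa=proj(A,P);pb=proj(B,P);print(pa,pb)
f=lambda n,x,y,w,h:cv2.resize(cv2.imread(f'pics/{n}.png')[y:y+h,x:x+w],None,fx=4,fy=4,interpolation=cv2.INTER_CUBIC)
o=np.hstack([f('s2',375,185,100,120),f('b2',255,120,100,120)]);cv2.imwrite('pics/cd.png',o)
E
```

```text
[0.41153391 0.34393849 0.20818349] [ 0.03051738  0.9460305   0.01171166 -0.3224249 ] tip [0.5090834  0.33776962 0.12205399] pitch 37.644649960834414
rot [0.0003 0.001  0.0003] shift [-0.0161 -0.0007  0.0231]
[[407.32753849 212.37306195]
 [395.6669846  166.7632    ]
 [410.69116399 236.04048552]] [[284.38659166 163.60250205]
 [249.83209049 148.37227186]
 [297.87893398 175.34483759]]
```

View pics/cd.png

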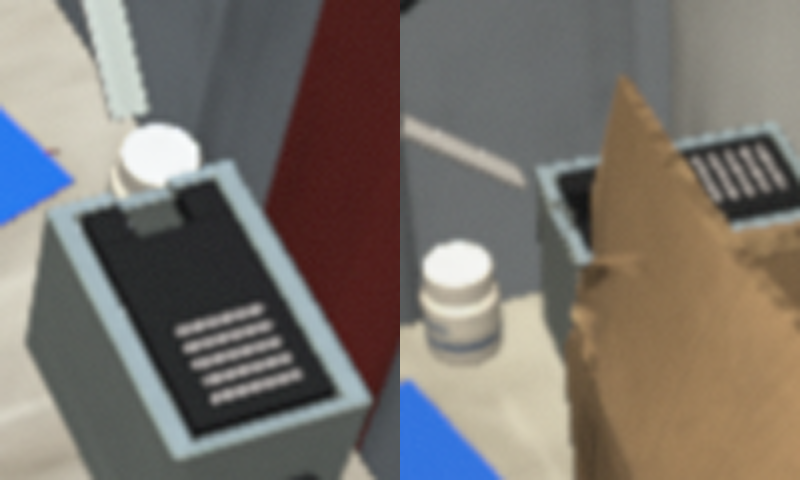

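In the scene crop the tip's midpoint is at (128,116), pointing at the middle of the rim gap near (143,192). In the side crop the tip is at (522,184). I'll triangulate it as a height check.

```bash
python3 - <<'E'
from h import *
A=load('s2');B=load('b2')
print(tri((A,(375+128.5/4-.5,185+116.5/4-.5)),(B,(255+122.5/4-.5,120+184.5/4-.5))))
# rim front +y corner in both, same crops
print(tri((A,(375+232/4-.5,185+163/4-.5)),(B,(255+140/4-.5,120+170/4-.5))), NOTCH-.006*BX+.041*BY+[0,0,.006])
s=ctrl.get_state();print(s['eef_pos'],R.from_quat(s['tcp_rot']).apply(TT)+s['eef_pos'])
E
```

```text
(array([0.5094109 , 0.33647688, 0.11894342]), [0.0006690895666216263, 0.0006690895666216519])
(array([0.53054659, 0.3763486 , 0.0948587 ]), [0.00045577383019140355, 0.0004557738301913239]) [0.52990884 0.37710579 0.096     ]
[0.41169749 0.34387847 0.20779397] [0.50918109 0.33766465 0.12159312]
```

Emit:
{"name": "send_rows", "arguments": {"moves": "0 0 0 0 0 0.025 -1; 0 0 0 -0.05 0 0.025 -1; 0 0 0 -0.1 0 0.025 -1; 0 0 0 -0.15 0 0.025 -1; 0 0 0 -0.2 0 0.025 -1; 0 0 0 -0.2 0 0.025 -1; 0 0 0 -0.2 0 0.025 -1"}}

```text
time: 9.43
eef_pos: [0.4405, 0.3419, 0.1778]
tcp_rot: [0.031, 0.945, 0.011, -0.324]
contact_force: [-0.5, 0.2, -0.8]
opening: 0.208
finger_force: 88.4
```

```bash
cat >> h.py <<'E'
def tipnow():
    s=ctrl.get_state();r=R.from_quat(s['tcp_rot']);d=r.apply(TT)+s['eef_pos']-NOTCH
    print('t',s['time'],'fwd %.4f side %.4f up %.4f'%(d@BX,d@BY,d[2]),'pitch %.2f'%np.degrees(np.arcsin(r.as_matrix()[2,0])),'F',np.round(s['contact_force'],1),'M',np.round(s['wrist_torque'],2))
E
python3 - <<'E'
from h import *
tipnow()
A=shot('scene','s3');B=shot('side','b3')
f=lambda n,x,y,w,h:cv2.resize(cv2.imread(f'pics/{n}.png')[y:y+h,x:x+w],None,fx=5,fy=5,interpolation=cv2.INTER_CUBIC)
o=np.hstack([f('s3',375,180,80,80),f('b3',260,120,80,80)]);cv2.imwrite('pics/ce.png',o)
E
```

```text
t 9.425 fwd 0.0045 side 0.0001 up 0.0013 pitch 37.86 F [-0.5  0.2 -0.8] M [-0.02 -0.41  0.01]
```

View pics/ce.png

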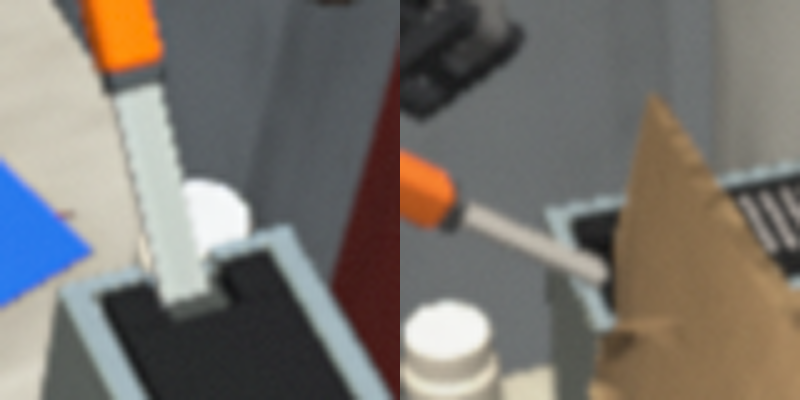

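The tip is in the notch, at (188,305) in the scene crop, without contact. I'll slide further in.

Emit:
{"name": "send_rows", "arguments": {"moves": "0 0 0 -0.03 0 -0.01 -1; 0 0 0 -0.06 0 -0.01 -1; 0 0 0 -0.09 0 -0.01 -1; 0 0 0 -0.12 0 -0.01 -1; 0 0 0 -0.15 0 -0.01 -1; 0 0 0 -0.16 0 -0.01 -1; 0 0 0 -0.16 0 -0.01 -1"}}

```text
time: 10.4
eef_pos: [0.467, 0.3401, 0.1596]
tcp_rot: [0.031, 0.945, 0.011, -0.324]
contact_force: [0.1, 0.0, -1.2]
opening: 0.207
finger_force: 88.4
```

```bash
python3 - <<'E'
from h import *
tipnow()
E
```

```text
t 10.4 fwd 0.0311 side -0.0000 up -0.0169 pitch 37.86 F [ 0.1  0.  -1.2] M [-0.05 -0.44 -0.01]
```

```bash
cat >> h.py <<'E'
def lever(th,L,pz=0.0,c=.002):
    a=np.radians(th); return barpose(L*np.cos(a)+c*np.sin(a), pz-L*np.sin(a)+c*np.cos(a), th)
E
python3 - <<'E'
from h import *
for th in [34,30,25,20,15,10,5,0,-4]:
    print(th,end=' ');show(plan(*lever(th,.037,.001)))
E
```

```text
34 rot [ 0.0002 -0.0107  0.    ] shift [-0.0051  0.0002  0.0463]
30 rot [ 0.0002 -0.0218  0.    ] shift [-0.0048  0.0001  0.0789]
25 rot [ 0.0002 -0.0357  0.    ] shift [-7.600e-03  1.000e-04  1.197e-01]
20 rot [ 0.0002 -0.0496  0.    ] shift [-1.39e-02  1.00e-04  1.60e-01]
15 rot [ 0.0002 -0.0635  0.    ] shift [-0.0237  0.      0.1996]
10 rot [ 0.0002 -0.0774 -0.    ] shift [-0.037  -0.      0.2382]
5 rot [ 0.0002 -0.0913 -0.    ] shift [-5.350e-02 -1.000e-04  2.756e-01]
0 rot [ 0.0002 -0.1052 -0.    ] shift [-7.330e-02 -1.000e-04  3.113e-01]
-4 rot [ 0.0002 -0.1163 -0.    ] shift [-9.130e-02 -1.000e-04  3.386e-01]
```

Emit:
{"name": "send_rows", "arguments": {"moves": "0 -0.0107 0 -0.005 0 0.046 -1; 0 -0.0218 0 -0.005 0 0.079 -1; 0 -0.0357 0 -0.0076 0 0.12 -1; 0 -0.0496 0 -0.014 0 0.16 -1; 0 -0.0496 0 -0.014 0 0.16 -1"}}

```text
time: 11.02
eef_pos: [0.4481, 0.3415, 0.1331]
tcp_rot: [0.032, 0.984, 0.006, -0.174]
contact_force: [0.3, -0.1, -1.0]
opening: 0.21
finger_force: 88.3
```

```bash
python3 - <<'E'
from h import *
tipnow()
for th in [16,12,8,4,0,-4,-8]:
    print(th,end=' ');show(plan(*lever(th,.037,.001)))
E
```

```text
t 11.025 fwd 0.0339 side 0.0003 up -0.0095 pitch 20.07 F [ 0.3 -0.1 -1. ] M [-0.02 -0.13  0.01]
16 rot [ 0.0001 -0.0113  0.0002] shift [-0.0049 -0.0006  0.0319]
12 rot [ 0.0001 -0.0224  0.0002] shift [-0.0047 -0.0006  0.0645]
8 rot [ 0.0001 -0.0335  0.0002] shift [-0.0068 -0.0006  0.0971]
4 rot [ 0.0001 -0.0446  0.0002] shift [-0.0111 -0.0006  0.1295]
0 rot [ 0.0001 -0.0557  0.0002] shift [-0.0177 -0.0006  0.1615]
-4 rot [ 0.0001 -0.0669  0.0002] shift [-0.0265 -0.0007  0.193 ]
-8 rot [ 0.0001 -0.078   0.0002] shift [-0.0375 -0.0007  0.2237]
```

Emit:
{"name": "send_rows", "arguments": {"moves": "0 -0.0113 0 -0.005 0 0.032 -1; 0 -0.0224 0 -0.005 0 0.0645 -1; 0 -0.0335 0 -0.007 0 0.097 -1; 0 -0.0335 0 -0.007 0 0.097 -1"}}

```text
time: 11.52
eef_pos: [0.4426, 0.3419, 0.1142]
tcp_rot: [0.033, 0.997, 0.003, -0.072]
contact_force: [-3.9, 1.0, -0.3]
opening: 0.204
finger_force: 88.6
```

```bash
python3 - <<'E'
from h import *
tipnow()
E
```

```text
t 11.525 fwd 0.0367 side 0.0002 up -0.0028 pitch 8.22 F [-3.9  1.  -0.3] M [0.09 0.68 0.03]
```

```bash
python3 - <<'E'
from h import *
for th in [4,0,-4,-8]:
    print(th,end=' ');show(plan(*lever(th,.037,.0005)))
E
```

```text
4 rot [ 0.0001 -0.0117  0.    ] shift [ 0.0015 -0.0006  0.0344]
0 rot [ 0.0001 -0.0228  0.    ] shift [ 0.0016 -0.0006  0.0671]
-4 rot [ 0.0001 -0.0339  0.    ] shift [-0.0005 -0.0007  0.0997]
-8 rot [ 0.0001 -0.045   0.    ] shift [-0.005  -0.0007  0.1321]
```

Emit:
{"name": "send_rows", "arguments": {"moves": "0 -0.006 0 0 0 0.017 -1; 0 -0.0117 0 0 0 0.034 -1; 0 -0.017 0 0 0 0.05 -1; 0 -0.0228 0 0 0 0.067 -1; 0 -0.0228 0 0 0 0.067 -1"}}

```text
time: 12.15
eef_pos: [0.4431, 0.3418, 0.101]
tcp_rot: [0.033, 0.999, 0.0, 0.002]
contact_force: [0.0, -0.2, -1.3]
opening: 0.208
finger_force: 88.4
```

```bash
python3 - <<'E'
from h import *
tipnow()
A=shot('scene','s4');B=shot('side','b4')
f=lambda n,x,y,w,h:cv2.resize(cv2.imread(f'pics/{n}.png')[y:y+h,x:x+w],None,fx=4,fy=4,interpolation=cv2.INTER_CUBIC)
o=np.hstack([f('s4',375,185,100,110),f('b4',255,120,100,110)]);cv2.imwrite('pics/cf.png',o)
E
```

```text
t 12.15 fwd 0.0397 side 0.0001 up 0.0031 pitch -0.26 F [ 0.  -0.2 -1.3] M [ 0.    0.07 -0.01]
```

```bash
python3 - <<'E'
from h import *
def ribs(fn,x0,y0,x1,y1):
    g=cv2.cvtColor(cv2.imread(f'pics/{fn}.png'),cv2.COLOR_BGR2GRAY)[y0:y1,x0:x1].astype(float)
    w=np.clip(g-110,0,None);ys,xs=np.mgrid[y0:y1,x0:x1];return (w*xs).sum()/w.sum(),(w*ys).sum()/w.sum(),w.sum()
for f in ['scene0','s3','s4']: print(f,ribs(f,418,255,452,290))
for f in ['side0','b3','b4']: print(f,ribs(f,329,152,352,171))
# column profile of darkness along the cover axis, scene
for f in ['s3','s4']:
    g=cv2.cvtColor(cv2.imread(f'pics/{f}.png'),cv2.COLOR_BGR2GRAY)
    print(f,[int(g[v,int(round(405+ (v-230)*.42))]) for v in range(215,300,3)],[int(g[v,int(round(425+ (v-230)*.42))]) for v in range(215,300,3)])
E
```

```text
scene0 (np.float64(438.6396404575994), np.float64(270.35109860177954), np.float64(11014.0))
s3 (np.float64(438.6581688596491), np.float64(270.34146564327483), np.float64(10944.0))
s4 (np.float64(438.15604436924235), np.float64(271.3210189885317), np.float64(10638.0))
side0 (np.float64(340.021719858156), np.float64(157.4206560283688), np.float64(4512.0))
b3 (np.float64(340.0288725939505), np.float64(157.384509624198), np.float64(4364.0))
b4 (np.float64(340.58349086326405), np.float64(159.22432262129806), np.float64(1587.0))
s3 [205, 200, 194, 189, 181, 200, 198, 210, 192, 86, 42, 41, 43, 42, 43, 42, 41, 110, 70, 141, 138, 51, 81, 147, 40, 32, 141, 103, 85] [93, 231, 247, 246, 185, 92, 42, 41, 38, 42, 40, 41, 40, 42, 41, 65, 118, 150, 77, 75, 142, 114, 67, 38, 105, 140, 87, 84, 85]
s4 [174, 144, 89, 215, 217, 218, 192, 193, 166, 87, 42, 42, 43, 42, 42, 43, 40, 128, 47, 45, 68, 42, 43, 42, 42, 21, 166, 107, 88] [97, 234, 249, 248, 184, 44, 41, 42, 43, 42, 40, 42, 41, 40, 43, 134, 65, 127, 145, 83, 81, 164, 39, 27, 131, 144, 87, 87, 87]
```

```bash
python3 - <<'E'
from h import *
f=lambda n,x,y,w,h:cv2.resize(cv2.imread(f'pics/{n}.png')[y:y+h,x:x+w],None,fx=5,fy=5,interpolation=cv2.INTER_CUBIC)
o=np.hstack([f('s4',382,190,88,118),f('b4',290,135,70,118)]);cv2.imwrite('pics/cg.png',o)
E
```

```text
(no output)
```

View pics/cg.png

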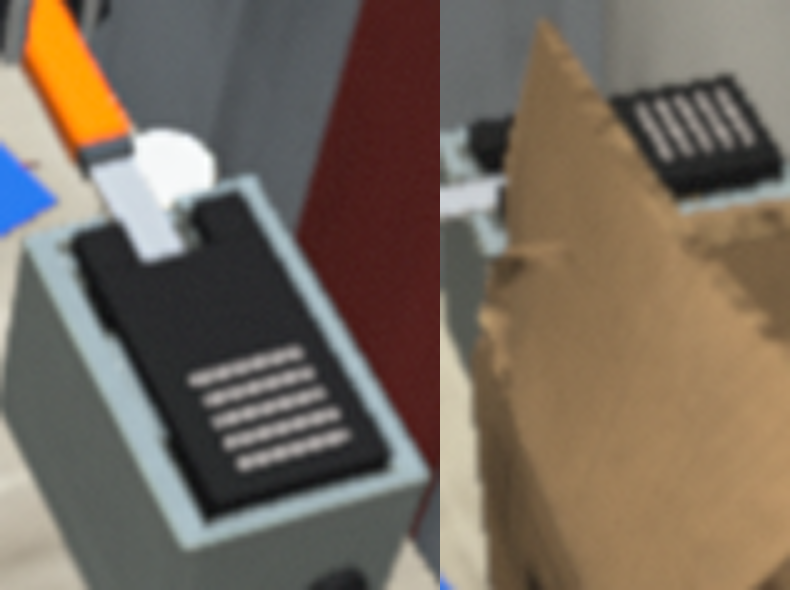

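The cover has sprung: in both crops the black plate now stands above the rim, and the blade lies in its notch at (160,240). I'll triangulate the rib ends and corners to get its pose.

```bash
python3 - <<'E'
from h import *
A=load('s4');B=load('b4');fa=lambda x,y:(382+(x+.5)/5-.5,190+(y+.5)/5-.5);fb=lambda x,y:(290+(x-440+.5)/5-.5,135+(y+.5)/5-.5)
def P(n,a,b):
    x,e=tri((A,fa(*a)),(B,fb(*b)));d=x-NOTCH;print(n,'box x %.4f y %.4f z %.4f'%(d@BX-.056,d@BY,x[2]),np.round(e,4)[0])
P('rib front +y',(300,352),(645,108));P('rib front -y',(192,380),(668,155))
P('rib back +y',(348,436),(708,90));P('rib back -y',(238,465),(748,143))
P('back +y top',(388,450),(735,77));P('front +y top',(240,193),(475,125))
# check on closed cover: scene0 ribs
E
python3 - <<'E'
from h import *
tipnow()
E
```

```text
rib front +y box x 0.0138 y 0.0171 z 0.1071 0.0007
rib front -y box x 0.0121 y -0.0178 z 0.1081 0.0008
rib back +y box x 0.0426 y 0.0207 z 0.1042 0.002
rib back -y box x 0.0437 y -0.0173 z 0.1062 0.0006
back +y top box x 0.0540 y 0.0266 z 0.1061 0.0004
front +y top box x -0.0500 y 0.0279 z 0.1059 0.0002
t 12.25 fwd 0.0402 side 0.0000 up 0.0034 pitch -0.29 F [-0.9  0.3 -1.4] M [-0.01  0.1   0.02]
```

```bash
cat > fitc.py <<'E'
from h import *
from scipy.optimize import least_squares
def fitc(obs,x0=(0.589,.332,.094,-.066,0.)):
    def W(p,X): return R.from_euler('ZY',[p[3],p[4]]).apply(X)+p[:3]
    def f(p): return np.concatenate([proj(k,W(p,np.array(X)))[0]-uv for k,uv,X in obs])
    r=least_squares(f,x0,loss='soft_l1');p=r.x
    print('pose',np.round(p,4),'res',np.round(f(p),1).tolist()); l=W(p,np.array([-.054,0,0]));d=l-NOTCH
    print('lip box x %.4f y %.4f z %.4f'%(d@BX-.056,d@BY,l[2]), 'back z %.4f'%W(p,np.array([.054,0,0]))[2]); return p
F1,F2,B1,B2=(-.054,-.0295,.012),(-.054,.0295,.012),(.054,-.0295,.012),(.054,.0295,.012)
E
python3 - <<'E'
from fitc import *
A=load('s4');B=load('b4');fa=lambda x,y:(382+(x+.5)/5-.5,190+(y+.5)/5-.5);fb=lambda x,y:(290+(x-440+.5)/5-.5,135+(y+.5)/5-.5)
fitc([(A,fa(77,240),F1),(A,fa(240,193),F2),(A,fa(388,450),B2),(B,fb(735,77),B2),(B,fb(782,152),B1),(B,fb(475,123),F2)])
# closed cover check (scene0 crop cc, scale 4.2)
A=load('scene0');fs=lambda x,y:((x-378+.5)/4.2-.5+375,(y+.5)/4.2-.5+210);f5=lambda x,y:((x+.5)/3.5-.5+165,(y+.5)/3.5-.5+145)
B=load('side0')
fitc([(A,fs(464,122),F1),(A,fs(608,86),F2),(A,fs(580,355),B1),(A,fs(730,307),B2),(B,f5(455,68),F2),(B,f5(632,38),B2),(B,f5(672,92),B1)])
E
```

```text
pose [ 0.59    0.3314  0.0931 -0.1049 -0.0564] res [-1.0, -1.1, 0.7, 0.0, 0.7, 0.2, 0.5, -1.2, 1.0, 1.1, -1.6, 1.3]
lip box x -0.0529 y 0.0015 z 0.0901 back z 0.0962
pose [ 0.5867  0.3337  0.0809 -0.0813  0.0117] res [0.2, -0.1, -0.5, -0.3, 0.3, -0.8, 0.3, 0.6, -1.4, 0.3, 1.5, -0.5, 0.4, 1.3]
lip box x -0.0565 y 0.0022 z 0.0816 back z 0.0803
```

```bash
python3 - <<'E'
from h import *
for th in [-3,-6,-9,-12]:
    print(th,end=' ');show(plan(*lever(th,.038,.001)))
E
```

```text
-3 rot [ 0.0002 -0.0075 -0.0002] shift [ 0.0132 -0.0007  0.023 ]
-6 rot [ 0.0002 -0.0158 -0.0002] shift [ 0.0142 -0.0007  0.0472]
-9 rot [ 0.0002 -0.0242 -0.0002] shift [ 0.0139 -0.0008  0.0714]
-12 rot [ 0.0002 -0.0325 -0.0002] shift [ 0.0123 -0.0008  0.0956]
```

Emit:
{"name": "send_rows", "arguments": {"moves": "0 -0.0038 0 0.006 0 0.012 -1; 0 -0.0075 0 0.013 0 0.023 -1; 0 -0.0117 0 0.014 0 0.035 -1; 0 -0.0158 0 0.014 0 0.047 -1; 0 -0.0158 0 0.014 0 0.047 -1; 0 -0.0158 0 0.014 0 0.047 -1"}}

```text
time: 13.0
eef_pos: [0.4393, 0.3421, 0.0915]
tcp_rot: [0.033, 0.998, -0.001, 0.052]
contact_force: [-0.8, -0.4, 0.7]
opening: 0.208
finger_force: 88.6
```

```bash
python3 - <<'E'
from h import *
tipnow()
A=shot('scene','s5');B=shot('side','b5')
def m(a,b,x,y,w,h,r=10):
    a=cv2.imread(f'pics/{a}.png');b=cv2.imread(f'pics/{b}.png')
    s=cv2.matchTemplate(b[y-r:y+h+r,x-r:x+w+r],a[y:y+h,x:x+w],cv2.TM_CCOEFF_NORMED);_,v,_,l=cv2.minMaxLoc(s);return round(v,3),l[0]-r,l[1]-r
print('ribs scene',m('s4','s5',416,258,40,30),'side',m('b4','b5',328,148,30,22))
print('ribs closed->4 scene',m('s3','s4',418,256,36,32),'closed->5',m('s3','s5',418,256,36,32))
for X in [(.0,0,.099),(.03,0,.099)]:
    W=NOTCH+BX*(X[0]+.056)+[0,0,.009]; print(proj(A,[W,W+[0,0,.01]])[1]-proj(A,W)[0],proj(B,[W,W+[0,0,.01]])[1]-proj(B,W)[0])
E
```

```text
t 13.0 fwd 0.0361 side 0.0001 up 0.0065 pitch -5.93 F [-0.8 -0.4  0.7] M [-0.07  0.04 -0.03]
ribs scene (0.89, 0, 1) side (0.851, 0, 2)
ribs closed->4 scene (0.9, 1, -2) closed->5 (0.873, 1, 0)
[ 1.01872268 -3.77686733] [ 4.06607335e-03 -4.37369922e+00]
[ 1.11496917 -3.71256461] [ 0.11196718 -4.36696002]
```

```bash
python3 - <<'E'
from h import *
g=lambda f:cv2.cvtColor(cv2.imread(f'pics/{f}.png'),cv2.COLOR_BGR2GRAY)
for f in ['b3','b4','b5']:
    print(f);G=g(f)
    for v in range(150,176,2): print(v,G[v,290:352:3].tolist())
print(proj(load('b5'),[NOTCH+BX*(.002)+BY*.0295+[0,0,z] for z in (.009,.019,.024)]))
print(proj(load('b5'),[NOTCH+BX*(.11)+BY*.0295+[0,0,z] for z in (.009,.019)]))
E
```

```text
b3
150 [109, 106, 107, 105, 104, 107, 104, 104, 107, 123, 119, 109, 121, 121, 131, 142, 143, 148, 149, 166, 157]
152 [107, 106, 105, 106, 106, 109, 104, 103, 107, 119, 115, 111, 121, 120, 135, 143, 152, 163, 152, 158, 152]
154 [107, 106, 105, 106, 107, 106, 104, 103, 107, 108, 108, 114, 142, 137, 163, 144, 122, 92, 69, 77, 162]
156 [107, 108, 106, 107, 107, 110, 102, 106, 109, 112, 123, 144, 142, 109, 83, 58, 47, 80, 97, 48, 141]
158 [109, 108, 107, 114, 115, 118, 104, 107, 109, 111, 117, 109, 58, 63, 88, 64, 86, 148, 100, 90, 88]
160 [117, 124, 139, 157, 150, 125, 106, 106, 110, 111, 112, 111, 106, 131, 99, 82, 124, 103, 77, 127, 48]
162 [167, 164, 135, 100, 70, 106, 104, 107, 110, 111, 111, 123, 138, 112, 77, 131, 129, 78, 132, 122, 65]
164 [162, 141, 43, 42, 42, 103, 104, 107, 108, 111, 112, 116, 132, 96, 108, 126, 67, 110, 131, 75, 117]
166 [143, 150, 38, 40, 58, 103, 104, 108, 110, 110, 114, 116, 117, 107, 138, 85, 97, 136, 86, 90, 108]
168 [171, 172, 42, 27, 54, 99, 104, 108, 112, 111, 114, 117, 117, 114, 110, 93, 142, 90, 60, 57, 47]
170 [182, 182, 126, 53, 53, 100, 106, 109, 
[... 2395 characters left out ...]
6, 131, 83, 55, 110, 131, 90, 94, 123, 118]
166 [137, 155, 105, 27, 48, 99, 104, 105, 109, 110, 113, 113, 115, 107, 43, 111, 83, 64, 99, 98, 64]
168 [113, 172, 129, 27, 57, 98, 103, 108, 110, 109, 113, 115, 117, 112, 67, 49, 38, 39, 39, 40, 39]
170 [92, 138, 149, 131, 60, 96, 102, 108, 110, 109, 112, 116, 122, 116, 111, 38, 34, 33, 32, 35, 31]
172 [119, 167, 201, 195, 65, 96, 103, 109, 111, 109, 112, 115, 121, 126, 112, 62, 23, 24, 24, 37, 62]
174 [198, 204, 203, 202, 88, 95, 104, 107, 110, 109, 112, 117, 120, 128, 130, 117, 50, 70, 115, 129, 160]
[[294.43836023 162.45339983]
 [294.21456272 158.09896981]
 [294.10145212 155.89827288]]
[[347.8534592  152.0848777 ]
 [348.00843859 147.7562182 ]]
```

The front edge has risen about 18 mm (row 163 to 155 in the side view) and the back has dropped again, so it is sprung and sloping. I'll ease the blade down and see whether the cover stays up without it.

Emit:
{"name": "send_rows", "arguments": {"moves": "0 0 0 0 0 0 -1; 0 0.01 0 0 0 -0.028 -1; 0 0.02 0 0 0 -0.056 -1; 0 0.03 0 0 0 -0.086 -1; 0 0.03 0 0 0 -0.086 -1; 0 0.03 0 0 0 -0.086 -1"}}

```text
time: 13.85
eef_pos: [0.4381, 0.342, 0.1083]
tcp_rot: [0.033, 0.999, 0.002, -0.041]
contact_force: [1.9, -1.4, 0.3]
opening: 0.206
finger_force: 88.6
```

```bash
cat >> h.py <<'E'
def front(fn):
    shot('side',fn);G=cv2.cvtColor(cv2.imread(f'pics/{fn}.png'),cv2.COLOR_BGR2GRAY).astype(float)
    def top(us):
        out=[]
        for u in us:
            c=G[140:180,u]; k=int(np.argmax(c<75)); out.append(round(140+k-(75-c[k])/(c[k-1]-c[k]+1e-9),1))
        return out
    print(fn,'front top rows u297..302',top(range(296,303)),'back',top([341,344,347]))
E
python3 - <<'E'
from h import *
tipnow(); front('b6')
E
```

```text
t 13.85 fwd 0.0336 side -0.0000 up -0.0009 pitch 4.73 F [ 1.9 -1.4  0.3] M [-0.08 -0.37 -0.05]
b6 front top rows u297..302 [np.float64(156.3), np.float64(156.3), np.float64(156.3), np.float64(156.4), np.float64(156.4), np.float64(156.4), np.float64(156.4)] back [np.float64(153.7), np.float64(153.5), np.float64(153.4)]
```

Emit:
{"name": "send_rows", "arguments": {"moves": "0 0 0 0.05 0 -0.004 -1; 0 0 0 0.12 0 -0.005 -1; 0 0 0 0.2 0 -0.006 -1; 0 0 0 0.3 0 -0.01 -1; 0 0 0 0.4 0 -0.05 -1; 0 0 0 0.4 0 -0.15 -1; 0 0 0 0.4 0 -0.25 -1; 0 0 0 0.4 0 -0.25 -1"}}

```text
time: 14.9
eef_pos: [0.3625, 0.3478, 0.1668]
tcp_rot: [0.033, 0.999, 0.003, -0.041]
contact_force: [-0.2, -0.4, -1.9]
opening: 0.207
finger_force: 88.4
```

```bash
python3 - <<'E'
from h import *
tipnow(); front('b7')
s=ctrl.get_state();print(s['eef_pos'])
# return bar: level, centre placed ; cover will need space too. bar at mat-frame (0,+.035) oriented along mat x
M=np.array([.376,.2705]);ym=.225;mx=np.array([np.cos(ym),np.sin(ym)]);my=np.array([-mx[1],mx[0]])
for dy in (.03,.04,.045):
    c=M+my*dy
    print(dy,'bar centre',c,'grip',c-mx*.0415,'radius',np.hypot(*(c-mx*.0415)), 'cover centre',M+my*(dy-.07))
E
```

```text
t 14.9 fwd -0.0422 side 0.0008 up 0.0578 pitch 4.66 F [-0.2 -0.4 -1.9] M [0.01 0.01 0.01]
b7 front top rows u297..302 [np.float64(156.3), np.float64(156.3), np.float64(156.3), np.float64(156.3), np.float64(156.4), np.float64(156.4), np.float64(156.4)] back [np.float64(153.7), np.float64(153.5), np.float64(153.4)]
[0.36191881 0.34727578 0.16546251]
0.03 bar centre [0.36930681 0.29974382] grip [0.32885285 0.29048491] radius 0.43877748557238927 cover centre [0.38492425 0.23150824]
0.04 bar centre [0.36707575 0.30949176] grip [0.32662179 0.30023285] radius 0.4436457574701245 cover centre [0.38269319 0.24125618]
0.045 bar centre [0.36596021 0.31436573] grip [0.32550626 0.30510682] radius 0.4461440308456975 cover centre [0.38157766 0.24613015]
```

The cover stays up by itself (front at row 156.3, +14 mm). Now I'll lay the bar back on the mat, along its far edge.

```bash
cat >> h.py <<'E'
def down(x,y,z,yaw,deg=0):
    a=np.radians(deg);bx=np.array([np.cos(yaw),np.sin(yaw),0]);Z=np.array([0,0,1.])
    tx=-(bx*np.cos(a)-Z*np.sin(a));tz=-(bx*np.sin(a)+Z*np.cos(a));return [x,y,z],R.from_matrix(np.array([tx,np.cross(tz,tx),tz]).T).as_quat()
E
python3 - <<'E'
from h import *
show(plan(*down(.3245,.310,.07,.225)))
W=load('w1');print(atz(W,(436,160),0),atz(W,(425,260),0))
E
```

```text
rot [ 0.0022 -0.0131 -0.0462] shift [ 0.1341 -0.1991  0.4898]
[0.34451594 0.40964716 0.        ] [0.51167353 0.41138302 0.        ]
```

Emit:
{"name": "send_rows", "arguments": {"moves": "0 -0.006 -0.02 0.05 -0.08 0.1 -1; 0.002 -0.013 -0.046 0.134 -0.2 0.3 -1; 0.002 -0.013 -0.046 0.134 -0.2 0.49 -1; 0.002 -0.013 -0.046 0.134 -0.2 0.49 -1; 0.002 -0.013 -0.046 0.134 -0.2 0.49 -1; 0.002 -0.013 -0.046 0.134 -0.2 0.49 -1"}}

```text
time: 15.7
eef_pos: [0.3266, 0.3105, 0.0715]
tcp_rot: [-0.111, 0.994, 0.001, 0.001]
contact_force: [0.1, -0.5, -1.1]
opening: 0.208
finger_force: 88.4
```

```bash
python3 - <<'E'
from h import *
s=ctrl.get_state();print(s['eef_pos'],s['contact_force'])
show(plan(*down(.3245,.310,.0215,.225)))
# bar in hand check by scene/side blade? orange axis in scene
A=shot('scene','s8');r,m=orange('s8',(305,165,375,250));print(r,m)
r=R.from_quat(s['tcp_rot']);print(proj(A,[r.apply([-.055,0,.0]) +s['eef_pos'],r.apply(TT)+s['eef_pos']]))
E
```

```text
[0.3266494  0.31051577 0.07146534] [ 0.09137275 -0.54923954 -1.10995847]
rot [ 0.0003  0.0003 -0.0003] shift [ 0.0115 -0.0007  0.2498]
((352.25421142578125, 175.1294708251953), (27.438941955566406, 11.98930549621582), 46.97493362426758) [352.85084746 175.61355932]
[[362.1131339  182.13718048]
 [388.51987748 211.38505359]]
```

Emit:
{"name": "send_rows", "arguments": {"moves": "0 0 0 0 0 0.1 -1; 0 0 0 0 0 0.18 -1; 0 0 0 0 0 0.22 -1; 0 0 0 0 0 0.24 -1; 0 0 0 0 0 0.245 -1; 0 0 0 0 0 0.245 -1; 0 0 0 0 0 0.245 -1"}}

```text
time: 16.62
eef_pos: [0.3252, 0.3098, 0.021]
tcp_rot: [-0.111, 0.994, 0.001, -0.0]
contact_force: [-1.0, -0.5, -1.3]
opening: 0.208
finger_force: 88.5
```

Emit:
{"name": "send_rows", "arguments": {"moves": "0 0 0 0 0 0.004 -1; 0 0 0 0 0 0.004 -0.4; 0 0 0 0 0 0.004 -0.1; 0 0 0 0 0 0.004 -0.1; 0 0 0 0 0 -0.05 0; 0 0 0 0 0 -0.3 0; 0 0 0 0 0 -0.6 0.5; 0 0 0 0 0 -0.9 1; 0 0 0 0 0 -0.9 1"}}

```text
time: 17.75
eef_pos: [0.3284, 0.3114, 0.2077]
tcp_rot: [-0.111, 0.994, 0.003, 0.005]
contact_force: [0.0, -0.2, -0.1]
opening: 1.003
finger_force: 0.0
```

```bash
python3 - <<'E'
from h import *
s=ctrl.get_state();print(s['time'],s['eef_pos'],s['opening'])
c=shot('wrist','w9');A=shot('scene','s9')
r,m=orange('w9',(200,60,460,400));print(r,m,np.round(cv2.boxPoints(r)).tolist());print([np.round(atz(c,p,.02),4).tolist() for p in [m,*cv2.boxPoints(r)]])
front('b9')
# cover front from scene: dark columns
G=cv2.cvtColor(cv2.imread('pics/s9.png'),cv2.COLOR_BGR2GRAY)
for v in range(216,250,3): print(v,G[v,388:440:2].tolist())
b=proj(A,[NOTCH+BX*(.002)+BY*y+[0,0,z] for y in(-.0295,.0295) for z in (.009,.024)]);print(b)
E
```

```text
17.75 [0.32835579 0.3114032  0.20769668] 1.00255251097987
((322.0, 210.5), (107.0, 20.0), 90.0) [321.78899083 210.25127421] [[312.0, 157.0], [332.0, 157.0], [332.0, 264.0], [312.0, 264.0]]
[[0.3276, 0.3108, 0.02], [0.2817, 0.2914, 0.02], [0.2777, 0.309, 0.02], [0.3782, 0.3325, 0.02], [0.3826, 0.3132, 0.02]]
b9 front top rows u297..302 [np.float64(156.3), np.float64(156.3), np.float64(156.4), np.float64(156.4), np.float64(156.5), np.float64(156.4), np.float64(156.4)] back [np.float64(153.7), np.float64(153.5), np.float64(153.4)]
216 [202, 203, 205, 205, 207, 209, 208, 205, 205, 206, 194, 148, 204, 216, 191, 152, 109, 91, 86, 80, 82, 89, 90, 88, 90, 91]
219 [201, 201, 205, 206, 206, 205, 205, 203, 200, 224, 243, 245, 245, 243, 244, 247, 247, 188, 87, 78, 82, 86, 90, 88, 89, 91]
222 [160, 187, 200, 202, 202, 203, 204, 200, 205, 243, 245, 245, 244, 244, 245, 246, 246, 248, 191, 76, 83, 88, 87, 88, 90, 91]
225 [141, 186, 197, 198, 201, 202, 201, 197, 182, 233, 245, 246, 246, 246, 246, 246, 246, 247, 198, 80, 67, 96, 143, 94, 89, 92]
228 [156, 120, 167, 194, 197, 199, 200, 195, 183, 153, 2
[... 310 characters left out ...]
84, 165, 120]
237 [182, 181, 181, 173, 96, 33, 43, 44, 44, 42, 58, 90, 85, 84, 86, 85, 104, 75, 34, 40, 42, 43, 42, 43, 95, 168]
240 [158, 179, 174, 140, 110, 32, 39, 45, 45, 42, 41, 55, 71, 60, 52, 47, 44, 41, 40, 44, 42, 44, 43, 41, 41, 124]
243 [101, 170, 176, 175, 155, 84, 23, 41, 39, 40, 43, 41, 42, 43, 42, 43, 42, 42, 42, 43, 43, 41, 42, 40, 42, 51]
246 [90, 117, 175, 178, 164, 65, 19, 32, 42, 45, 42, 43, 42, 44, 43, 42, 42, 42, 42, 41, 41, 42, 41, 43, 44, 39]
249 [90, 92, 138, 179, 180, 145, 36, 22, 38, 44, 42, 44, 43, 44, 43, 42, 43, 43, 43, 41, 42, 42, 41, 42, 43, 42]
[[395.04664026 238.2069841 ]
 [396.12681464 232.3946333 ]
 [428.70927732 228.90899291]
 [430.22070291 223.04072021]]
```

```bash
python3 - <<'E'
from h import *
g=NOTCH+BX*.015;print(g)
print(tri((load('s9'),(430,226)),(load('b9'),(295.5,156))))
show(plan(*down(g[0]-.05,g[1]+.003,.20,YB)))
E
```

```text
[0.54816754 0.33481371 0.09      ]
(array([0.54030781, 0.3637773 , 0.11262404]), [0.0012771595257980103, 0.0012771595257980958])
rot [ 0.     -0.0005  0.046 ] shift [-0.8779 -0.052  -0.0028]
```

Emit:
{"name": "send_rows", "arguments": {"moves": "0 0 0.012 -0.25 -0.01 0 1; 0 0 0.025 -0.5 -0.03 0 1; 0 0 0.04 -0.75 -0.05 0 1; 0 0 0.046 -0.88 -0.05 0 1; 0 0 0.046 -0.88 -0.05 0 0.8; 0 0 0.046 -0.88 -0.05 0 0.75; 0 0 0.046 -0.88 -0.05 0 0.75"}}

```text
time: 18.77
eef_pos: [0.4978, 0.3385, 0.1996]
tcp_rot: [0.033, 0.999, -0.0, -0.002]
contact_force: [-0.3, -0.2, 0.0]
opening: 0.873
finger_force: 0.0
```

```bash
python3 - <<'E'
from h import *
s=ctrl.get_state();print(s['eef_pos'],s['tcp_rot'],s['opening'])
g=NOTCH+BX*.018; show(plan(*down(g[0],g[1],.125,YB)))
c=shot('wrist','w10')
G=cv2.cvtColor(cv2.imread('pics/w10.png'),cv2.COLOR_BGR2GRAY)
top=[NOTCH+BX*.005+BY*y+[0,0,.0225] for y in(-.0295,.0295)];print(proj(c,top))
v=int(proj(c,top)[:,1].mean()+12)
for d in (0,8,16):
    row=G[min(v+d,479)].astype(int);print(v+d,[(int(u),int(row[u])) for u in range(200,440,8)])
E
```

```text
[0.49777197 0.33851537 0.19957809] [ 3.25481516e-02  9.99468593e-01 -1.52049092e-04 -1.76798040e-03] 0.8732652044759123
rot [-0.0001 -0.0006  0.0001] shift [-0.269  -0.0019  0.3719]
[[279.99089737 302.0227304 ]
 [364.50863779 302.10323729]]
314 [(200, 118), (208, 119), (216, 48), (224, 46), (232, 47), (240, 164), (248, 164), (256, 165), (264, 163), (272, 168), (280, 161), (288, 59), (296, 57), (304, 55), (312, 42), (320, 40), (328, 39), (336, 39), (344, 56), (352, 56), (360, 57), (368, 167), (376, 155), (384, 166), (392, 135), (400, 133), (408, 134), (416, 42), (424, 43), (432, 41)]
322 [(200, 118), (208, 78), (216, 43), (224, 44), (232, 47), (240, 166), (248, 167), (256, 163), (264, 164), (272, 167), (280, 161), (288, 58), (296, 58), (304, 54), (312, 43), (320, 42), (328, 40), (336, 40), (344, 56), (352, 56), (360, 56), (368, 166), (376, 150), (384, 164), (392, 133), (400, 134), (408, 136), (416, 43), (424, 41), (432, 41)]
330 [(200, 117), (208, 41), (216, 42), (224, 43), (232, 44), (240, 166), (248, 164), (256, 161), (264, 157), (272, 169), (280, 166), (288, 58), (296, 58), (304, 56), (312, 55), (320, 54), (328, 54), (336, 54), (344, 54), (352, 54), (360, 55), (368, 168), (376, 137), (384, 172), (392, 133), (400, 133), (408, 134), (416, 42), (424, 41), (432, 40)]
```

The wrist picture's grey profile has the cover between columns 284 and 364, centred between the fingers. I'll go down over its front end.

Emit:
{"name": "send_rows", "arguments": {"moves": "0 0 0 -0.14 0 0 0.75; 0 0 0 -0.269 0 0 0.75; 0 0 0 -0.269 0 0.15 0.75; 0 0 0 -0.269 0 0.3 0.75; 0 0 0 -0.269 0 0.37 0.75; 0 0 0 -0.269 0 0.41 0.75; 0 0 0 -0.269 0 0.44 0.75; 0 0 0 -0.269 0 0.44 0.75; 0 0 0 -0.269 0 0.44 0.75"}}

```text
time: 19.95
eef_pos: [0.5532, 0.3354, 0.1132]
tcp_rot: [0.033, 0.999, 0.001, -0.0]
contact_force: [0.8, 0.3, -1.5]
opening: 0.874
finger_force: 0.0
```

Emit:
{"name": "send_rows", "arguments": {"moves": "0 0 0 0.01 0 0.016 0.75; 0 0 0 0.01 0 0.016 0.55; 0 0 0 0.01 0 0.016 0.4; 0 0 0 0.01 0 0.016 0.3; 0 0 0 0.01 0 0.016 0.2; 0 0 0 0.01 0 0.016 0.2", "newtons": 40}}

```text
time: 20.7
eef_pos: [0.5507, 0.3353, 0.1093]
tcp_rot: [0.033, 0.999, 0.0, -0.001]
contact_force: [-0.7, -1.6, 2.5]
opening: 0.674
finger_force: 42.5
```

Emit:
{"name": "send_rows", "arguments": {"moves": "0 0 0 0 0 0 -1; 0 0 0 0 0 0 -1; 0 0 0 0 0 -0.03 -1; 0 0 0 0 0 -0.08 -1; 0 0 0 0 0 -0.15 -1; 0 0 0 0 0 -0.25 -1; 0 0 0 0 0 -0.35 -1; 0 0 0 0 0 -0.45 -1; 0 0 0 0 0 -0.45 -1; 0 0 0 0 0 -0.45 -1", "newtons": 80}}

```text
time: 21.95
eef_pos: [0.5505, 0.3351, 0.1986]
tcp_rot: [0.033, 0.999, 0.0, -0.001]
contact_force: [-0.2, 0.2, -1.3]
opening: 0.663
finger_force: 85.1
```

```bash
python3 - <<'E'
from h import *
s=ctrl.get_state();print(s['eef_pos'],s['tcp_rot'],s['opening'],s['finger_force'],s['contact_force'],s['wrist_torque'])
A=shot('scene','s11');B=shot('side','b11')
# dark cover pixels in side view, outline
G=cv2.cvtColor(cv2.imread('pics/b11.png'),cv2.COLOR_BGR2GRAY)
p=[s['eef_pos']+BX*x+BY*y+[0,0,-.008+.006] for x in(-.014,.094) for y in (-.0295,.0295)];print(proj(A,p),proj(B,p))
E
```

```text
[0.5504885  0.3351232  0.19860192] [ 3.29813942e-02  9.99455047e-01  3.62981617e-05 -1.35450455e-03] 0.6634201136701116 85.05681663751602 [-0.20002622  0.22942964 -1.26803685] [-0.00211998  0.06939147  0.00413224]
[[403.30220751 197.96110455]
 [440.01596673 188.28080942]
 [435.9419473  254.62181281]
 [475.1034892  243.45923818]] [[302.11354352 134.04141549]
 [292.74196213 116.85422481]
 [361.86300722 123.11747229]
 [350.04937029 106.83325664]]
```

```bash
python3 - <<'E'
from h import *
def ribs(fn,box):
    x0,y0,x1,y1=box;G=cv2.cvtColor(cv2.imread(f'pics/{fn}.png'),cv2.COLOR_BGR2GRAY)[y0:y1,x0:x1]
    G=cv2.resize(G,None,fx=4,fy=4,interpolation=cv2.INTER_CUBIC)
    d=(G<62).astype(np.uint8);c=cv2.morphologyEx(d,cv2.MORPH_CLOSE,np.ones((19,19),np.uint8))
    m=((c>0)&(G>85)).astype(np.uint8);m=cv2.morphologyEx(m,cv2.MORPH_OPEN,np.ones((3,3),np.uint8))
    n,l,st,ce=cv2.connectedComponentsWithStats(m)
    for i in range(1,n):
        if st[i][4]>60:
            r=cv2.minAreaRect(np.argwhere(l==i)[:,::-1].astype(np.float32)); b=cv2.boxPoints(r)
            e=b[np.argsort(b[:,0])]; print(fn,np.round((ce[i]+.5)/4-.5+[x0,y0],1),'ends',np.round(e[:2].mean(0)/4+[x0,y0],1),np.round(e[2:].mean(0)/4+[x0,y0],1),st[i][4])
ribs('s11',(395,180,490,275));ribs('b11',(285,95,372,155))
E
```

```text
s11 [451.8 190.9] ends [449.6 192. ] [455.2 192.7] 975
s11 [412.2 196. ] ends [411.3 196.1] [413.8 196.5] 85
s11 [441.1 227.6] ends [429.6 231.2] [453.3 224.7] 1298
s11 [443.4 232.2] ends [431.7 236. ] [456.1 229.2] 1313
s11 [445.5 237. ] ends [433.4 240.9] [458.5 233.8] 1374
s11 [448.  241.7] ends [435.8 245.6] [460.9 238.7] 1369
s11 [450.5 246.5] ends [438.6 250.3] [463.3 243.5] 1359
s11 [432.6 273.8] ends [429.8 274. ] [435.2 274. ] 118
b11 [303.8  98.7] ends [302.5  99.1] [306.   99.1] 193
b11 [294.1 100.6] ends [293.5 101. ] [295.8 101. ] 113
b11 [304.9 129.7] ends [302.9 130.3] [307.4 129.6] 1017
b11 [352.9 124. ] ends [352.5 124.1] [354.2 124.1] 89
b11 [315.9 130.1] ends [315.8 130.5] [316.8 130.5] 64
```

```bash
cat > ribs.py <<'E'
from h import *
from scipy.optimize import least_squares
def ribs(fn,box):
    x0,y0,x1,y1=box;G=cv2.cvtColor(cv2.imread(f'pics/{fn}.png'),cv2.COLOR_BGR2GRAY)[y0:y1,x0:x1]
    G=cv2.resize(G,None,fx=4,fy=4,interpolation=cv2.INTER_CUBIC)
    d=(G<62).astype(np.uint8);c=cv2.morphologyEx(d,cv2.MORPH_CLOSE,np.ones((19,19),np.uint8))
    m=cv2.morphologyEx(((c>0)&(G>85)).astype(np.uint8),cv2.MORPH_OPEN,np.ones((3,3),np.uint8))
    n,l,st,ce=cv2.connectedComponentsWithStats(m);out=[]
    for i in range(1,n):
        if 900<st[i][4]<2200 and st[i][2]>60:
            b=cv2.boxPoints(cv2.minAreaRect(np.argwhere(l==i)[:,::-1].astype(np.float32)));e=b[np.argsort(b[:,0])]
            out.append([e[:2].mean(0)/4+[x0,y0],e[2:].mean(0)/4+[x0,y0]])
    return sorted(out,key=lambda t:t[0][1]+t[1][1])
def solve(fn,box,x0):
    c0=load('scene0');r0=ribs('scene0',(405,235,465,310));r=ribs(fn,box);print(len(r0),len(r))
    P=[]
    for e in r0:
        for uv in e:
            w=atz(c0,uv,.0995)-(NOTCH+BX*.056);P.append([w@BX,w@BY,.0125])
    P=np.array(P);print('rib x',np.round(P[:,0],4),'y',np.round(P[:,1],4))
    c=load(fn);uv=np.array(r).reshape(-1,2)
    W=lambda p,X:R.from_euler('ZY',[p[3],p[4]]).apply(X)+p[:3]
    f=lambda p:np.r_[(proj(c,W(p,P))-uv).ravel(),(np.array(p)-x0)/[.004,.003,.006,.03,.3]]
    q=least_squares(f,x0).x;print(np.round(q,4),np.round(f(q)[:20],1).tolist());print('lip',W(q,np.array([-.054,0,0])),'back',W(q,np.array([.054,0,0])));return q
E
python3 - <<'E'
from ribs import *
t=np.array([.5505,.3351,.1986])
o=t+BX*.039; solve('s11',(395,180,490,275),[o[0],o[1],.1986-.0145,YB,.13])
E
```

```text
5 5
rib x [0.0113 0.0114 0.0193 0.0197 0.0273 0.0275 0.0353 0.0355 0.0433 0.0436] y [-0.0186  0.0188 -0.019   0.0185 -0.0194  0.0184 -0.0184  0.0188 -0.0193
  0.0189]
[ 0.5898  0.3323  0.183  -0.0665  0.1473] [-0.2, -0.1, 0.2, -0.2, -0.2, -0.0, -0.2, 0.1, 0.2, -0.1, -0.4, 0.2, 0.7, -0.2, 0.0, 0.1, -0.3, 0.1, 0.1, 0.1]
lip [0.53649119 0.33581952 0.19097292] back [0.64308602 0.32872057 0.17512527]
```

```bash
cat >> h.py <<'E'
def coverpose(x,y,z,yaw):
    """TCP pose that puts the held cover level with its origin at x,y,z"""
    t=R.from_quat([3.29813942e-02,9.99455047e-01,3.62981617e-05,-1.35450455e-03]);pt=np.array([.5504885,.3351232,.19860192])
    c=R.from_euler('ZY',[-.0665,.1473]);o=t.inv().apply(np.array([.5898,.3323,.183])-pt);rc=t.inv()*c
    r=R.from_euler('Z',yaw)*rc.inv();return np.array([x,y,z])-r.apply(o),r.as_quat()
E
python3 - <<'E'
from h import *
p=coverpose(.4157,.2539,.08,.225);print(p,ctrl.get_state()['time']);show(plan(*p))
E
```

```text
(array([0.37541944, 0.24489074, 0.08964852]), array([-0.11222918,  0.99105355,  0.00808111,  0.07177861])) 22.05
rot [-0.0034 -0.0235 -0.0463] shift [ 0.8395 -0.5065  0.5435]
```

Emit:
{"name": "send_rows", "arguments": {"moves": "0 -0.003 -0.006 0.12 -0.07 0 -1; -0.001 -0.007 -0.015 0.28 -0.17 0 -1; -0.002 -0.012 -0.025 0.46 -0.28 0 -1; -0.003 -0.018 -0.035 0.64 -0.4 0.05 -1; -0.0034 -0.0235 -0.0463 0.78 -0.47 0.15 -1; -0.0034 -0.0235 -0.0463 0.84 -0.506 0.3 -1; -0.0034 -0.0235 -0.0463 0.84 -0.506 0.45 -1; -0.0034 -0.0235 -0.0463 0.84 -0.506 0.543 -1; -0.0034 -0.0235 -0.0463 0.84 -0.506 0.543 -1; -0.0034 -0.0235 -0.0463 0.84 -0.506 0.543 -1"}}

```text
time: 23.3
eef_pos: [0.3767, 0.2455, 0.0912]
tcp_rot: [-0.112, 0.991, 0.009, 0.073]
contact_force: [0.4, -0.1, -1.5]
opening: 0.666
finger_force: 85.3
```

```bash
python3 - <<'E'
from ribs import *
s=ctrl.get_state();print(s['time'],s['eef_pos'],s['tcp_rot'],s['opening'],s['contact_force'])
A=shot('scene','s12');B=shot('side','b12')
show(plan(*coverpose(.4157,.2539,.0225,.225)))
# ribs predicted
P=[np.array([.4157,.2539,.0925])+R.from_euler('Z',.225).apply([x,y,0]) for x in(.011,.043) for y in (-.019,.019)]
q=proj(A,P);print(q,proj(B,P))
b=q.min(0).astype(int)-14,q.max(0).astype(int)+14
try: solve('s12',(b[0][0],b[0][1],b[1][0],b[1][1]),[.4157,.2539,.08,.225,0])
except Exception as e: print(e)
E
```

```text
23.3 [0.3766575  0.24553598 0.09117043] [-0.1121712   0.99095712  0.00860795  0.07312673] 0.6661032442743618 [ 0.42624608 -0.14752693 -1.47902326]
rot [ 0.0002  0.0007 -0.    ] shift [ 0.0532 -0.0024  0.2935]
[[330.06000806 208.17120001]
 [348.06525107 198.31059911]
 [341.56190113 220.20989177]
 [359.698908   210.02967129]] [[260.27260783 220.52790499]
 [249.42982558 208.51378366]
 [276.55572371 213.36139237]
 [265.44555415 201.7048821 ]]
5 0
rib x [0.0113 0.0114 0.0193 0.0197 0.0273 0.0275 0.0353 0.0355 0.0433 0.0436] y [-0.0186  0.0188 -0.019   0.0185 -0.0194  0.0184 -0.0184  0.0188 -0.0193
  0.0189]
operands could not be broadcast together with shapes (10,2) (0,2)
```

Emit:
{"name": "send_rows", "arguments": {"moves": "0 0 0 0.018 0 0.1 -1; 0 0 0 0.036 0 0.2 -1; 0 0 0 0.047 0 0.26 -1; 0 0 0 0.051 0 0.28 -1; 0 0 0 0.053 0 0.29 -1; 0 0 0 0.053 0 0.29 -1; 0 0 0 0.053 0 0.29 -1"}}

```text
time: 24.28
eef_pos: [0.3748, 0.2451, 0.0327]
tcp_rot: [-0.112, 0.991, 0.009, 0.073]
contact_force: [-4.1, -1.5, 4.9]
opening: 0.667
finger_force: 86.2
```

```bash
python3 - <<'E'
from ribs import *
s=ctrl.get_state();print(s['time'],s['eef_pos'],s['opening'],s['contact_force'],s['wrist_torque'])
show(plan(*coverpose(.4157,.2539,.0205,.225)))
E
```

```text
24.275 [0.37479059 0.24512677 0.032724  ] 0.6667661548705747 [-4.08364824 -1.53662798  4.94100352] [-0.4437532   0.62827835 -0.06025564]
rot [ 0.0001  0.0005 -0.    ] shift [-0.0009 -0.0019  0.0131]
```

Emit:
{"name": "send_rows", "arguments": {"moves": "0 0 0 0 0 0.006 -1; 0 0 0 0 0 0.006 -1; 0 0 0 0 0 0.006 0.3; 0 0 0 0 0 0.006 0.45; 0 0 0 0 0 0.006 0.5; 0 0 0 0 0 0.006 0.55; 0 0 0 0 0 0.006 0.55", "newtons": 30}}

```text
time: 25.15
eef_pos: [0.3745, 0.245, 0.0305]
tcp_rot: [-0.112, 0.991, 0.009, 0.073]
contact_force: [-0.6, -0.2, 0.0]
opening: 0.772
finger_force: 0.0
```

Emit:
{"name": "send_rows", "arguments": {"moves": "0 0 0 0 0 0 0.65; 0 0 0 0 0 0 0.65; 0 0 0 0 0 -0.06 0.65; 0 0 0 0 0 -0.2 0.65; 0 0 0 0 0 -0.45 0.7; 0 0 0 0 0 -0.75 0.7; 0 0 0 0 0 -0.95 0.7; 0 0 0 0 0 -0.95 0.7"}}

```text
time: 26.15
eef_pos: [0.3492, 0.2396, 0.2239]
tcp_rot: [-0.112, 0.991, 0.01, 0.078]
contact_force: [0.4, -0.1, 0.2]
opening: 0.848
finger_force: 0.0
```

```bash
python3 - <<'E'
from ribs import *
s=ctrl.get_state();print(s['time'],s['eef_pos'],s['opening'],s['contact_force'])
A=shot('scene','s13');B=shot('side','b13');C=shot('wrist','w13')
def blob(fn,c,lo,hi,box,z,name):
    a=cv2.imread(f'pics/{fn}.png');m=cv2.inRange(cv2.cvtColor(a,cv2.COLOR_BGR2HSV),lo,hi);k=np.zeros_like(m);x0,y0,x1,y1=box;k[y0:y1,x0:x1]=m[y0:y1,x0:x1]
    n,l,st,ce=cv2.connectedComponentsWithStats(k);i=1+np.argmax(st[1:,4]);r=cv2.minAreaRect(cv2.findNonZero((l==i).astype(np.uint8)));print(name,fn,[np.round(t,1) for t in r],st[i][4],np.round(atz(c,r[0],z),4));return r
P=[np.array([.4157,.2539,.033])+R.from_euler('Z',.225).apply([x,y,0]) for x in(-.054,.054) for y in (-.0295,.0295)]
for n,c in (('s13',A),('b13',B),('w13',C)):
    q=proj(c,P);print(n,np.round(q,1).tolist());lo=np.clip(q.min(0)-12,0,None).astype(int);hi=np.clip(q.max(0)+12,0,[640,480]).astype(int)
    blob(n,c,(0,0,0),(180,255,75),(*lo,*hi),.033,'cover')
    print('orange',orange(n,tuple(np.r_[np.clip(lo-40,0,None),np.minimum(hi+40,[640,480])])))
E
```

```text
26.15 [0.34921309 0.2395703  0.22385305] 0.847786821337358 [ 0.40692301 -0.11857454  0.24726904]
s13 [[303.3, 209.9], [329.6, 195.7], [339.2, 249.0], [366.1, 233.4]]
cover s13 [array([335.6, 226. ]), array([52.9, 31.5]), np.float64(48.0)] 942 [0.4263 0.252  0.033 ]
orange (((344.00189208984375, 201.97039794921875), (185.12811279296875, 51.04513931274414), 25.436216354370117), array([344.51532567, 188.69157088]))
b13 [[233.2, 264.5], [217.8, 244.5], [287.1, 239.3], [270.4, 221.2]]
cover b13 [array([253.2, 245.9]), array([32.2, 61.3]), np.float64(63.4)] 1234 [0.4139 0.2437 0.033 ]
orange (((229.7892303466797, 215.03201293945312), (84.90729522705078, 216.0920867919922), 47.321533203125), array([201.53603034, 238.10745891]))
w13 [[291.0, 201.3], [354.4, 201.3], [295.0, 298.1], [350.6, 298.1]]
cover w13 [array([324.5, 248.5]), array([99., 61.]), np.float64(90.0)] 4528 [0.4105 0.2545 0.033 ]
orange (((396.0, 190.0), (82.0, 18.0), 90.0), array([397.55315747, 193.66986411]))
```

```bash
python3 - <<'E'
from h import *
print(atz(load('w13'),(396,190),.02)); print(ctrl.sign_off())
E
```

```text
[0.34053298 0.30872275 0.02      ]
the job is handed in; nothing more can be done
None
```

The job is handed in at about 26 s: the cover was levered loose, the bar was laid back on the mat, and the cover was set down level on the mat and let go. The camera checks agreed with that, but the hand-in returned no verdict.

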